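Put the wound bobbins away in the stacking trays

ROBOT

A 6-joint arm with a two-finger parallel gripper is mounted at the origin on the work surface. World frame = base frame: x ahead of the robot, y to its left, z up, the work surface at z = 0. Lengths are in m, angles in rad, forces in N, time in s.
With the tool pointing down it reaches from about 0.375 to 0.9 m from the base axis. Payload 3.1 kg.
Tool frame: the origin (TCP) lies at the very end of the fingers, on their centre line; the grasp point (between the pads) lies 19 mm behind it; z points along the fingers, y is the direction in which the jaws open and shut (so a half turn about z gives the same grasp; the last joint's range is limited). The gripper opens to 87 mm and grips with 3 to 60 N. Pads are 19 mm wide; open, the fingers measure 117 mm over their backs; the gripper's body (75 mm by 190 mm) begins 51 mm behind the grasp point.
Start: joints at [0.952, 0.527, 1.433, -0, 1.181, -0.178], TCP at [0.267, 0.565, 0.223] pointing down, gripper open.
Joint ranges: [-3.08, 3.08], [-0.75, 2.2], [0.22, 2.44], [-1.43, 4.57], [0, 2.65], [-2.85, 2.85]. Speed limits (rad/s): [2.79, 2.79, 3.14, 3.14, 3.14, 3.14].

INTERFACE

Orientations are given as a unit quaternion [x, y, z, w].
In Python, from rig import robot gives the robot as it stands. The module is installed in compiled form; this text tells all that it offers.
- The arm moves only by the tool send_rows, never from a script. Its argument "deltas" is a list of rows, each an object of numbers: "tx", "ty", "tz": the shift along the tool's x, y, z in cm; "rx", "ry", "rz": the turn, a rotation vector about the tool's x, y, z in rad. A call has 1 to 5 rows; each row is the pose to reach, as a shift and turn from the pose commanded when the call began, along the tool's axes at that moment; what a row does not reach only later rows make up. A row lasts 1/12 s, in which the tool goes at most 41.7 mm and 7.16 degrees, less where a joint would pass 70% of its speed; a pose out of reach is approached as far as the arm can. A call with a gripper value outside its range is refused whole. "claw" is the finger opening in cm, from 0 to 8.7, set as the call begins (left out, the last holds). The fingers move at their own pace and stop on an object; "squeeze" is the grip in N (left out, the last holds). Time passes only in rows, so rows that repeat a pose let the fingers close. It gives the time, the measured TCP pose, the force and the opening at its end, in the units of the state.
- robot.get_obs(): the state, without advancing time (a new reading comes with each control period).
- robot.camera(name): name is "scene" or "top"; returns a dict with "color" (384x512x3 uint8, red, green, blue), "z_map" (384x512 float32, m along the optical axis (not along the pixel's ray), 0 where there is no reading), "intrinsics" (3x3 intrinsics, pixels), "R" (3x3) and "t" (3): a world point X has camera coordinates R X + t. Camera axes: x right, y down, z forward; pixel columns grow to the right and rows downward; lengths in m; the calibration is good to about 2 mm. A picture is of the moment at which its call begins.
- robot.hand_in(): hands the job in, once; it reports no verdict.
Trained networks look in the newest picture that a camera, given by its name, has taken for a name from the list of things; names that differ only in an ending like _2 or _b are one class to them, and where a whole thing is asked for, a point or a joint stands for the part that bears it (a point fixed in the world has none). Each returns a list of dicts, best first, with "p" (0 to 1); they miss things now and then, are a little off and sometimes report something else, mostly with a low value. They report only what shows in the picture. A call takes as long as a camera call. They do not tell look-alikes from the thing itself.
- robot.outline_of(label, camera): "pixels" (384x512 bool, what is visible of it) and "xy" ([column, row] in pixels, amid what is visible of it).
- robot.tip_of(label, camera): "xy" ([column, row] in pixels: a listed point, or the origin of a listed thing).
The state is a dict: "time": time; "q": joint angles; "joint_velocities": joint speeds; "joint_torque": joint torques, N m; "position": TCP position; "tool_rot": TCP orientation; "ft_force": force on the tool from outside, world axes, zero at the start; "moment": the same for the moment, N m; "grip_width": finger opening in m.
Only numpy, scipy, OpenCV 4.12 (cv2) and the standard library are available. Lean on these libraries where they do the work, as an engineer would, in place of code of your own. Each camera call takes 0.05 s, during which the arm holds its last target.

TASK

Put the wound bobbins away: draw every copper-wire bobbin up off its spindle and lay it flat in a bay of the grey bottom tray, one to a bay, then stack the blue tray over it with all four corner posts fully home in the bottom tray's corner sockets. Lay every green-wire bobbin flat in a bay of the blue tray, one to a bay, and last close the stack with the white cover frame, its four posts fully home in the blue tray's sockets. Leave the other things on the bench where they are.

Things in the scene. Friction and masses are not known exactly. Their poses are not given: they have to be found in the camera images.
- base: Grey bottom tray, screwed to the bench, 200 mm along its x, 142 mm along its y. Origin: centre of its underside, on the bench. Its floor is 12 mm above the origin. No handle.
- base_floor (a point): Centre of the bottom tray's floor. Four bays, each 51 x 52 mm, are centred at x = +-51.5, y = +-28 mm from here in the tray's frame, bounded by ribs 6 mm high; between the two pairs lies a free strip 46 mm wide.
- base_sockets (a point): Centre of the plane of the bottom tray's four socket mouths, 20 mm above its floor. The sockets are upright square cups at x = +-86, y = +-57 mm from here: 18 mm inside, 26 mm outside, 20 mm high and deep (the floor of the tray is their bottom).
- tray: Blue stacking tray, 200 mm along x, 142 mm along y, 0.33 to 0.6 kg, loose, at first standing on the bench on its four posts. Origin: centre of the plane of its feet. Posts at x = +-86, y = +-57 mm, 14 mm thick, 66 mm long, with domed feet. Seated home, its origin is 12 mm above the bottom tray's origin (at its floor), x axes parallel either way round, 2 mm of play.
- tray_floor (a point): Centre of the blue tray's floor, 72 mm above its feet. Bays and ribs as in the bottom tray.
- tray_sockets (a point): Centre of the plane of the blue tray's four socket mouths, 20 mm above its floor; sockets as on the bottom tray, right above its posts.
- tray_handle (a point): Middle of the steel handle bar across the middle of the blue tray, 116 mm above its feet: a level bar along the tray's y, 80 mm long, 12 mm thick in x and 12 mm high, with an upright 8 mm wide at each end and 38 mm of free height under it.
- cover: White cover frame with a red handle, 200 mm along x, 142 mm along y, 0.26 to 0.44 kg, loose, at first standing on the bench on its four posts. Origin: centre of the plane of its feet. Posts as on the blue tray; a flat plate, its top 72 mm above the feet. Seated home, its origin is 72 mm above the blue tray's origin (at its floor), x axes parallel either way round, 2 mm of play.
- cover_handle (a point): Middle of the cover's red handle bar, 116 mm above its feet; the bar is like that of the blue tray and lies along the cover's y.
- stand: Bobbin stand fixed to the bench: dark steel plate 240 x 80 x 10 mm, long side along its x, with three upright spindles at x = -80, 0 and +80 mm, y = 0, each 10 mm thick, its rounded tip 74 mm above the origin. Origin: centre of its underside. On each spindle are threaded one or two bobbins of one colour, one on top of the other.
- copper1: Copper-coloured wound wire bobbin, 42 mm over its two flanges, 30 mm high, 16 mm bore, 0.11 kg; may be gripped across the flanges. Origin: centre of its underside; z along its axis. Copper-brown flanges. On one of the spindles, lowest.
- copper2: Copper-coloured wound wire bobbin, 42 mm over its two flanges, 30 mm high, 16 mm bore, 0.11 kg; may be gripped across the flanges. Origin: centre of its underside; z along its axis. Copper-brown flanges. On one of the spindles, lowest.
- copper3: Copper-coloured wound wire bobbin, 42 mm over its two flanges, 30 mm high, 16 mm bore, 0.11 kg; may be gripped across the flanges. Origin: centre of its underside; z along its axis. Copper-brown flanges. On one of the spindles, on top of copper1; may be absent.
- copper4: Copper-coloured wound wire bobbin, 42 mm over its two flanges, 30 mm high, 16 mm bore, 0.11 kg; may be gripped across the flanges. Origin: centre of its underside; z along its axis. Copper-brown flanges. On one of the spindles, on top of copper2; may be absent.
- green1: Green wound wire bobbin, 42 mm over its two flanges, 30 mm high, 16 mm bore, 0.11 kg; may be gripped across the flanges. Origin: centre of its underside; z along its axis. Light green flanges. On one of the spindles, lowest.
- green2: Green wound wire bobbin, 42 mm over its two flanges, 30 mm high, 16 mm bore, 0.11 kg; may be gripped across the flanges. Origin: centre of its underside; z along its axis. Light green flanges. On one of the spindles, on top of green1; may be absent.
- spool: Empty grey bobbin lying on the bench beyond the trays, 42 mm wide, 30 mm high: leave it. Origin: centre of its underside.
- bottle: Small white bottle with a blue cap at the far left, 56 mm wide, 75 mm high: leave it. Origin: centre of its underside.
- driver: Screwdriver with a red handle lying nearest the robot, 160 mm long: leave it. Origin: underside near its middle.
- tweezers: Steel tweezers lying on the robot's side, 125 mm long: leave them. Origin: centre of the underside.
- dish: Glass dish with lid, 92 mm wide, 14 mm high, beyond the trays on the left: leave it. Origin: centre of its underside.
- clamps: Clear plate 100 x 170 mm with six red rod clamps and three steel rods, 40 mm high, at the far right: leave it. Origin: centre of its underside.
There are look-alikes about, which are no part of the job. What is shaped like the green1 but black or pink is not meant.

How it is judged:
On the way, in this order (a step that is already met when the one before it is completed fails the run):
1. every copper bobbin lies flat in a bay of the bottom tray (x of copper1 in the frame of base between -0.075 and 0.075 m and y of copper1 in the frame of base between -0.05 and 0.05 m and (x of copper1 in the frame of base above 0.03 m or x of copper1 in the frame of base below -0.03 m) and z of copper1 in the frame of base between 0.009 and 0.015 m and angle between each of copper1, copper2, copper3, copper4's own z axis and vertical below 0.1 rad and x of copper2 in the frame of base between -0.075 and 0.075 m and y of copper2 in the frame of base between -0.05 and 0.05 m and (x of copper2 in the frame of base above 0.03 m or x of copper2 in the frame of base below -0.03 m) and z of copper2 in the frame of base between 0.009 and 0.015 m and x of copper3 in the frame of base between -0.075 and 0.075 m and y of copper3 in the frame of base between -0.05 and 0.05 m and (x of copper3 in the frame of base above 0.03 m or x of copper3 in the frame of base below -0.03 m) and z of copper3 in the frame of base between 0.009 and 0.015 m and x of copper4 in the frame of base between -0.075 and 0.075 m and y of copper4 in the frame of base between -0.05 and 0.05 m and (x of copper4 in the frame of base above 0.03 m or x of copper4 in the frame of base below -0.03 m) and z of copper4 in the frame of base between 0.009 and 0.015 m), for 0.2 s.
2. the blue tray is seated on the bottom tray, all four posts home (z of tray in the frame of base between 0.009 and 0.015 m and horizontal distance between tray and base below 0.006 m and angle between the x axis of tray and the x axis of base, either way round below 0.06 rad and angle between tray's own z axis and vertical below 0.03 rad), for 0.2 s.
3. the cover frame is seated on the blue tray, all four posts home (z of cover in the frame of tray between 0.069 and 0.075 m and horizontal distance between cover and tray below 0.006 m and angle between the x axis of cover and the x axis of tray, either way round below 0.06 rad and angle between cover's own z axis and vertical below 0.03 rad), for 0.2 s.
At the end, for the whole second after the job is handed in: Copper bobbins flat in bays of the bottom tray, green ones in bays of the blue tray (within 3 mm of the floor, 0.1 rad of level); blue tray and cover seated in the sockets below (3 mm of fully home, 6 mm centred, 0.06 rad aligned, 0.03 rad level); all at rest (all of step 1 and all of step 2 and all of step 3 and x of green1 in the frame of tray between -0.075 and 0.075 m and y of green1 in the frame of tray between -0.05 and 0.05 m and (x of green1 in the frame of tray above 0.03 m or x of green1 in the frame of tray below -0.03 m) and z of green1 in the frame of tray between 0.069 and 0.075 m and angle between each of green1, green2's own z axis and vertical below 0.1 rad and x of green2 in the frame of tray between -0.075 and 0.075 m and y of green2 in the frame of tray between -0.05 and 0.05 m and (x of green2 in the frame of tray above 0.03 m or x of green2 in the frame of tray below -0.03 m) and z of green2 in the frame of tray between 0.069 and 0.075 m and linear speed of each of tray, cover, copper1, copper2, copper3, copper4, green1, green2 below 0.02 m/s); the robot touches nothing.
It fails at once if a bystander (empty grey bobbin, bottle, screwdriver, tweezers, dish or clamp plate) is shifted by more than 4 cm (distance of any of spool, bottle, driver, tweezers, dish, clamps from where it was at the start of the episode above 0.04 m).
Of copper3, copper4, green2 only 1 to 3 are there at a start; the rules pass over those that are not, and their reading is None.
At some moment in a run one of tray, cover may be knocked a few centimetres aside while the robot is not near it.
Once in a run the grip may slacken for a moment while it holds something.
It also fails if it takes over 210 s, if anything falls off the work surface, if the arm or the gripper's body presses on something with over 40 N, if the wrist force passes 120 N, or if a joint passes its speed limit or range.

## Working session

There is one attempt and no reset: what is moved stays moved. The work goes in short steps, Python scripts to look and compute and a tool call to move; the robot and the scene stay as the last step left them, time stands still between calls to the robot, and variables do not carry over. Pictures are saved under pics/ and viewed, and the job is handed in when it is done.

Besides the shell and the picture viewer there is one more tool, called as name([rows], argument=value, ...), one row to a line, values as JSON. send_rows: Moves the arm, as the interface text tells. Its arguments: {"type":"object","properties":{"deltas":{"type":"array","items":{"type":"object","properties":{"tx":{"type":"number"},"ty":{"type":"number"},"tz":{"type":"number"},"rx":{"type":"number"},"ry":{"type":"number"},"rz":{"type":"number"}}}},"claw":{"type":"number"},"squeeze":{"type":"number"}},"required":["deltas"]}

```bash
mkdir -p pics; ls
cat > h.py <<'E'
import numpy as np, cv2
from rig import robot
def snap(cam,fn=None,scale=1.5):
    c=robot.camera(cam)
    if fn: cv2.imwrite('pics/'+fn,cv2.resize(c['color'][:,:,::-1],None,fx=scale,fy=scale,interpolation=cv2.INTER_CUBIC))
    return c
def world(c):
    K=c['intrinsics'];z=c['z_map'].astype(float)
    v,u=np.mgrid[:z.shape[0],:z.shape[1]]
    P=np.stack([(u-K[0,2])/K[0,0]*z,(v-K[1,2])/K[1,1]*z,z],-1)
    W=(P-c['t'])@c['R']
    W[z<=0]=np.nan
    return W
def ray(c,xy,zw):
    K=c['intrinsics'];d=np.array([(xy[0]-K[0,2])/K[0,0],(xy[1]-K[1,2])/K[1,1],1.])
    d=c['R'].T@d;o=-c['R'].T@c['t'];return o+d*(zw-o[2])/d[2]
E
python3 - <<'E'
from h import *
for n in('scene','top'):
    c=snap(n,n+'0.png'); print(n,c['intrinsics'][0],-c['R'].T@c['t'],c['R'].round(2).tolist())
o=robot.get_obs();print({k:np.round(v,3) for k,v in o.items()})
for n in('scene','top'):
    c=robot.camera(n)
    for l,z in [('base_floor',.012),('base_sockets',.032),('tray_floor',.072),('tray_handle',.116),('tray_sockets',.092),('cover_handle',.116),('stand',0.0),('copper1',.01),('green1',.01),('cover',0),('tray',0),('base',0)]:
        print(n,l,[(round(d['p'],2),np.round(d['xy']).tolist(),ray(c,d['xy'],z).round(3).tolist()) for d in robot.tip_of(l,n)])
E
```

```text
pics
scene [410.63077315   0.         261.89958148] [1.08912761 0.4090418  0.76705119] [[-0.64, 0.77, -0.0], [0.54, 0.45, -0.71], [-0.54, -0.46, -0.71]]
top [495.96243063   0.         260.55058139] [0.29927688 0.00483537 1.4232442 ] [[-0.02, -1.0, 0.01], [-0.98, 0.02, -0.2], [0.2, -0.01, -0.98]]
{'time': np.float64(0.1), 'q': array([ 0.952,  0.528,  1.434, -0.   ,  1.181, -0.179]), 'joint_velocities': array([ 0.   ,  0.   , -0.002,  0.001,  0.   ,  0.   ]), 'joint_torque': array([ -0.   , -44.098, -17.715,   0.063,   0.053,  -0.   ]), 'position': array([0.266, 0.565, 0.222]), 'tool_rot': array([ 0.219,  0.976, -0.001, -0.   ]), 'ft_force': array([-0.215, -0.278, -0.053]), 'moment': array([-0.001,  0.026,  0.028]), 'grip_width': np.float64(0.087)}
scene base_floor [(0.82, [407.0, 278.0], [0.536, 0.339, 0.012]), (0.66, [319.0, 232.0], [0.55, 0.127, 0.012])]
scene base_sockets [(0.61, [411.0, 272.0], [0.53, 0.34, 0.032])]
scene tray_floor [(0.79, [193.0, 119.0], [0.485, -0.355, 0.072]), (0.71, [407.0, 278.0], [0.577, 0.344, 0.072]), (0.33, [231.0, 160.0], [0.544, -0.154, 0.072])]
scene 
[... 1351 characters left out ...]
 0.0]), (0.29, [191.0, 136.0], [0.746, 0.19, 0.0])]
top copper1 [(0.68, [212.0, 198.0], [0.556, 0.126, 0.01]), (0.61, [204.0, 173.0], [0.631, 0.149, 0.01]), (0.48, [135.0, 208.0], [0.532, 0.348, 0.01]), (0.36, [205.0, 174.0], [0.626, 0.146, 0.01])]
top green1 [(0.74, [215.0, 228.0], [0.468, 0.12, 0.01]), (0.67, [203.0, 267.0], [0.358, 0.152, 0.01]), (0.54, [252.0, 210.0], [0.519, 0.013, 0.01])]
top cover [(0.78, [294.0, 192.0], [0.571, -0.111, 0.0])]
top tray [(0.63, [379.0, 216.0], [0.492, -0.355, 0.0]), (0.24, [293.0, 192.0], [0.57, -0.108, 0.0])]
top base [(0.65, [137.0, 208.0], [0.532, 0.345, 0.0]), (0.49, [138.0, 206.0], [0.538, 0.343, 0.0]), (0.33, [206.0, 171.0], [0.639, 0.145, 0.0])]
```

View pics/scene0.png

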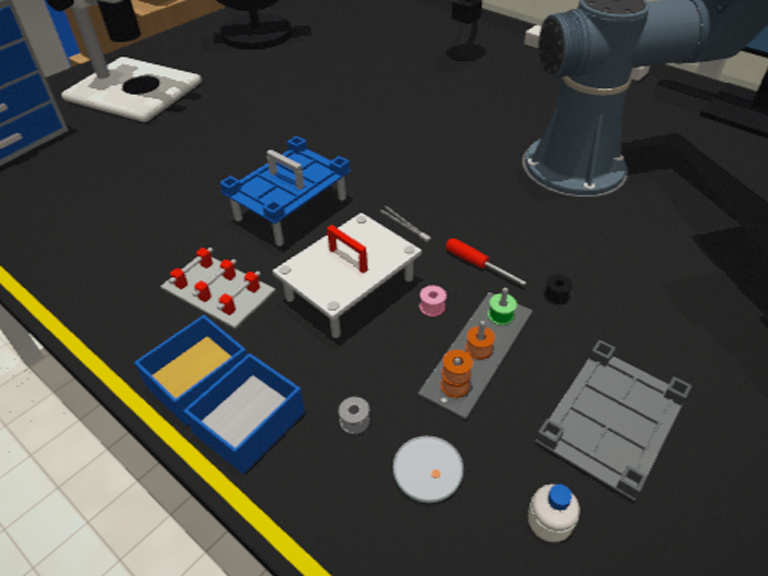

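View pics/top0.png

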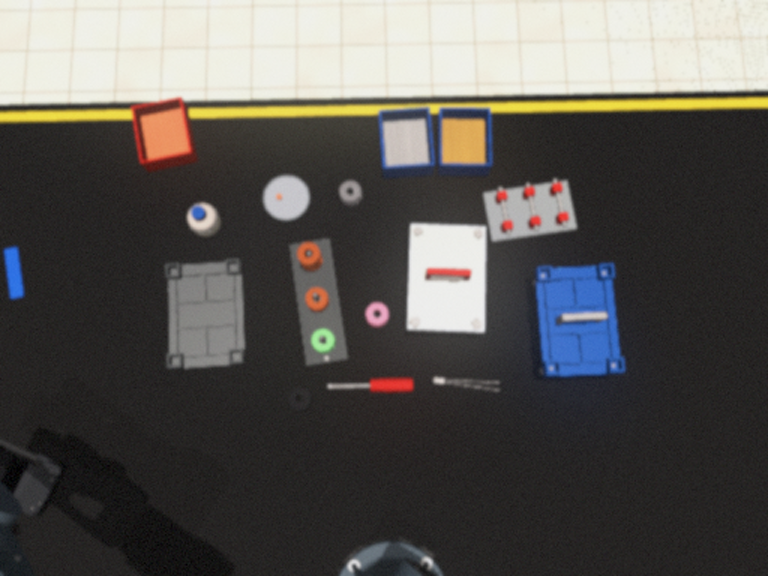

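Three copper bobbins show: a stack of two on the far spindle (top view about 309,255) and one in the middle (317,299). One green bobbin is on the near spindle (323,340). The pink and black ones are look-alikes. Next I fit exact poses.

```bash
cat >> h.py <<'E'
from scipy.optimize import minimize
def best(label,cam):
    r=robot.outline_of(label,cam); return r
def rectfit(P):
    # 200x142 rectangle, P Nx2 ; returns cx,cy,yaw, dims
    r=cv2.minAreaRect(P.astype(np.float32)*1000)
    (cx,cy),(w,h),a=r
    if w<h: w,h=h,w;a+=90
    a=(a+90)%180-90
    return cx/1000,cy/1000,np.radians(a),w,h
def rectfit2(P):
    cx,cy,a,w,h=rectfit(P)
    best_=None
    for d in np.radians(np.arange(-6,6.1,.25)):
        c,s=np.cos(a+d),np.sin(a+d)
        Q=P@np.array([[c,-s],[s,c]])
        lo,hi=np.percentile(Q,1,axis=0),np.percentile(Q,99,axis=0)
        A=np.prod(hi-lo)
        if best_ is None or A<best_[0]: best_=(A,a+d,(lo+hi)/2,hi-lo)
    A,a,m,wh=best_
    c,s=np.cos(a),np.sin(a)
    m=np.array([[c,-s],[s,c]])@m
    return m.round(4).tolist(),round(float(np.degrees(a)),2),(wh*1000).round(1).tolist()
def plate(label,zlo,zhi,near):
    for n in('scene','top'):
        c=robot.camera(n);W=world(c)
        for r in best(label,n)[:2]:
            m=r['pixels']; Q=W[m]
            k=(Q[:,2]>zlo)&(Q[:,2]<zhi)&(np.hypot(Q[:,0]-near[0],Q[:,1]-near[1])<.15)
            if k.sum()<200: continue
            print(n,label,round(r['p'],2),m.sum(),k.sum(),np.nanmedian(Q[k,2]).round(4),rectfit2(Q[k,:2]))
E
python3 - <<'E'
from h import *
plate('base',.004,.045,(.535,.342))
plate('tray',.06,.1,(.495,-.355))
plate('cover',.062,.08,(.575,-.115))
plate('stand',.004,.016,(.555,.127))
c=robot.camera('top');W=world(c)
m=(abs(W[...,0]-.555)<.16)&(abs(W[...,1]-.127)<.09)&(W[...,2]>.02)
for l in('copper1','green1'):
  for n in('scene','top'):
    c=robot.camera(n);W=world(c)
    for r in robot.outline_of(l,n):
        Q=W[r['pixels']];zt=np.nanpercentile(Q[:,2],90);k=abs(Q[:,2]-zt)<.006
        (x,y),rad=cv2.minEnclosingCircle(Q[k,:2].astype(np.float32))
        print(l,n,round(r['p'],2),r['xy'],zt.round(3),round(x,4),round(y,4),round(rad,4),np.nanmean(Q[k],0).round(4))
E
```

```text
top base 0.69 3431 3401 0.0129 ([0.5286, 0.342], 3.7, [194.7, 139.1])
scene tray 0.84 2721 2285 0.074 ([0.4959, -0.3553], 1.56, [197.1, 139.8])
scene cover 0.83 3760 3251 0.0726 ([0.5814, -0.1178], -3.45, [197.8, 140.6])
top cover 0.76 3719 3423 0.072 ([0.5784, -0.1163], -2.72, [197.2, 138.8])
scene stand 0.56 1764 1608 0.0106 ([0.5543, 0.1271], 7.83, [234.3, 78.1])
top stand 0.88 1870 1598 0.0101 ([0.5497, 0.1277], 7.81, [234.5, 78.8])
copper1 scene 0.7 [304.5, 244.1] 0.072 0.6319 0.1375 0.022 [0.6321 0.1388 0.0705]
copper1 scene 0.66 [320.3, 227.4] 0.042 0.5521 0.1267 0.0204 [0.5543 0.1282 0.0405]
copper1 scene 0.54 [302.2, 259.8] 0.037 0.6414 0.1437 0.0164 [0.6466 0.1459 0.0367]
copper1 top 0.62 [136.5, 210.6] 0.02 0.5266 0.341 0.1189 [0.5284 0.3416 0.017 ]
copper1 top 0.57 [207.7, 170.3] 0.074 0.63 0.1407 0.0212 [0.6293 0.1413 0.0712]
copper1 top 0.55 [212.6, 198.2] 0.044 0.5488 0.127 0.0199 [0.5482 0.1269 0.041 ]
green1 scene 0.74 [371.7, 193.1] 0.032 0.3666 0.1579 0.0215 [0.3666 0.1582 0.0305]
green1 scene 0.63 [331.3, 204.1] 0.042 0.4715 0.1157 0.0221 [0.4744 0.1157 0.0407]
green1 scene 0.63 [284.6, 199.4] 0.032 0.522 0.0121 0.0213 [0.5231 0.0124 0.0304]
green1 scene 0.24 [311.2, 168.8] 0.026 0.3905 -0.01 0.0393 [ 0.3919 -0.008   0.0243]
green1 scene 0.21 [302.1, 245.5] 0.072 0.6315 0.1377 0.0221 [0.6318 0.1388 0.0704]
green1 top 0.66 [218.1, 226.4] 0.043 0.4691 0.1163 0.0191 [0.4684 0.116  0.0409]
green1 top 0.6 [200.6, 262.4] 0.034 0.3647 0.1598 0.021 [0.364  0.1603 0.0311]
green1 top 0.57 [248.9, 208.1] 0.034 0.5204 0.0146 0.0208 [0.52   0.0154 0.0312]
```

```bash
cat >> h.py <<'E'
def zfit(n,near,zlo,zhi,hx=.13,hy=.1):
    c=robot.camera(n);W=world(c)
    m=(abs(W[...,0]-near[0])<hx)&(abs(W[...,1]-near[1])<hy)&(W[...,2]>zlo)&(W[...,2]<zhi)
    nl,lab,st,_=cv2.connectedComponentsWithStats(m.astype(np.uint8))
    i=1+np.argmax(st[1:,4]);Q=W[lab==i]
    return rectfit2(Q[:,:2]),len(Q)
E
python3 - <<'E'
from h import *
for n in('scene','top'):
    print(n,zfit(n,(.53,.342),.006,.05),zfit(n,(.495,-.355),.06,.1),zfit(n,(.58,-.117),.062,.08),zfit(n,(.552,.127),.005,.016,.14,.08))
    c=robot.camera(n);W=world(c)
    m=(abs(W[...,0]-.53)<.13)&(abs(W[...,1]-.342)<.1)&(W[...,2]>.024)&(W[...,2]<.045)
    nl,lab,st,ce=cv2.connectedComponentsWithStats(m.astype(np.uint8))
    for i in range(1,nl):
        if st[i,4]>15: print('socket',st[i,4],np.mean(W[lab==i],0).round(4))
E
```

```text
scene (([0.5315, 0.3402], 3.12, [196.9, 138.5]), 5832) (([0.4957, -0.3551], 1.32, [197.6, 140.2]), 2296) (([0.5815, -0.1178], -3.52, [197.7, 140.6]), 3274) (([0.5539, 0.1265], 8.17, [235.2, 78.8]), 1824)
socket 111 [0.4493 0.2787 0.0305]
socket 130 [0.4428 0.3925 0.0305]
socket 137 [0.6202 0.2879 0.0308]
socket 159 [0.6144 0.4019 0.0306]
top (([0.5287, 0.3416], 3.03, [196.6, 139.9]), 3422) (([0.4919, -0.3535], 1.27, [196.3, 139.6]), 3608) (([0.5785, -0.1164], -2.76, [197.7, 139.0]), 3427) (([0.5501, 0.1276], 8.08, [236.1, 79.3]), 1569)
socket 65 [0.6176 0.2896 0.0307]
socket 66 [0.6119 0.4033 0.0314]
socket 61 [0.446  0.2814 0.0312]
socket 67 [0.4403 0.3953 0.0315]
```

send_rows([
  {"tx": -4,"rz": 0.12},
  {"tx": -8,"rz": 0.24},
  {"tx": -12,"rz": 0.36},
  {"tx": -16,"rz": 0.48},
  {"tx": -20,"rz": 0.6},
], claw=5.5, squeeze=25)

```text
schema error: expected keys tx, ty, tz, rx, ry, rz
```

```bash
cat >> h.py <<'E'
from scipy.spatial.transform import Rotation as Ro
def go(p,az=None,label=''):
    """delta to world TCP p (None comps keep), az deg of tool y axis (mod 180), tool straight down"""
    o=robot.get_obs();R=Ro.from_quat(o['tool_rot']);P=o['position']
    p=np.array([P[i] if v is None else v for i,v in enumerate(p)])
    d=R.inv().apply(p-P)*100
    y=R.as_matrix()[:,1]
    if az is None: az=np.degrees(np.arctan2(y[1],y[0]))
    c,s=np.cos(np.radians(az)),np.sin(np.radians(az))
    if y[0]*c+y[1]*s<0: c,s=-c,-s
    Y=np.array([c,s,0]);Z=np.array([0,0,-1.]);T=np.stack([np.cross(Y,Z),Y,Z],1)
    rv=(R.inv()*Ro.from_matrix(T)).as_rotvec()
    print(label,'at',P.round(4),'grip',round(float(o['grip_width']),4),'t',round(float(o['time']),2),'F',np.round(o['ft_force'],1),'-> t',d.round(2),'r',rv.round(3),'rows',int(np.ceil(max(np.linalg.norm(d)/4.17,np.linalg.norm(rv)/.125))))
E
python3 -c "
from h import *
go((.6313,.138,.14),3)"
```

```text
at [0.2666 0.5652 0.2225] grip 0.0873 t 3.15 F [-0.1  1.2  0. ] -> t [-51.21 -23.08   8.25] r [-0.     0.     1.078] rows 14
```

send_rows([
  {"tx": 0,"ty": 0,"tz": 0,"rx": 0,"ry": 0,"rz": 1.078},
  {"tx": 0,"ty": 0,"tz": 0,"rx": 0,"ry": 0,"rz": 1.078},
  {"tx": 0,"ty": 0,"tz": 0,"rx": 0,"ry": 0,"rz": 1.078},
  {"tx": 0,"ty": 0,"tz": 0,"rx": 0,"ry": 0,"rz": 1.078},
  {"tx": 0,"ty": 0,"tz": 0,"rx": 0,"ry": 0,"rz": 1.078},
], claw=5.5, squeeze=25)

```text
time: 3.57
position: [0.2666, 0.5652, 0.2226]
tool_rot: [0.511, 0.86, -0.0, -0.0]
ft_force: [0.6, -0.2, -0.3]
grip_width: 0.0616
```

```bash
python3 -c "
from h import *
go((.6313,.138,.14),3)"
```

```text
at [0.2666 0.5652 0.2226] grip 0.0616 t 3.57 F [ 0.6 -0.2 -0.3] -> t [-54.96  11.59   8.25] r [-0.    -0.     0.446] rows 14
```

send_rows([
  {"tx": -54.96,"ty": 11.59,"tz": 8.25,"rx": 0,"ry": 0,"rz": 0.446},
  {"tx": -54.96,"ty": 11.59,"tz": 8.25,"rx": 0,"ry": 0,"rz": 0.446},
  {"tx": -54.96,"ty": 11.59,"tz": 8.25,"rx": 0,"ry": 0,"rz": 0.446},
  {"tx": -54.96,"ty": 11.59,"tz": 8.25,"rx": 0,"ry": 0,"rz": 0.446},
  {"tx": -54.96,"ty": 11.59,"tz": 8.25,"rx": 0,"ry": 0,"rz": 0.446},
])

```text
time: 3.98
position: [0.4023, 0.408, 0.1922]
tool_rot: [0.687, 0.727, 0.0, 0.0]
ft_force: [1.2, -0.0, 0.4]
grip_width: 0.0554
```

```bash
python3 -c "
from h import *
go((.6313,.138,.14),3)"
```

```text
at [0.4023 0.408  0.1922] grip 0.0554 t 3.98 F [ 1.2 -0.   0.4] -> t [-28.27  21.31   5.22] r [ 0.001 -0.     0.005] rows 9
```

send_rows([
  {"tx": -28.27,"ty": 21.31,"tz": 5.22,"rx": 0,"ry": 0,"rz": 0.005},
  {"tx": -28.27,"ty": 21.31,"tz": 5.22,"rx": 0,"ry": 0,"rz": 0.005},
  {"tx": -28.27,"ty": 21.31,"tz": 5.22,"rx": 0,"ry": 0,"rz": 0.005},
  {"tx": -28.27,"ty": 21.31,"tz": 5.22,"rx": 0,"ry": 0,"rz": 0.005},
  {"tx": -28.27,"ty": 21.31,"tz": 5.22,"rx": 0,"ry": 0,"rz": 0.005},
])

```text
time: 4.4
position: [0.5362, 0.2506, 0.1618]
tool_rot: [0.688, 0.726, 0.0, 0.0]
ft_force: [-0.1, 0.5, -0.8]
grip_width: 0.0549
```

```bash
python3 -c "
from h import *
go((.6313,.138,.14),3)"
```

```text
at [0.5362 0.2506 0.1618] grip 0.0549 t 4.4 F [-0.1  0.5 -0.8] -> t [-11.76   8.89   2.18] r [ 0.    -0.     0.002] rows 4
```

send_rows([
  {"tx": -11.76,"ty": 8.89,"tz": 2.18,"rx": 0,"ry": 0,"rz": 0},
  {"tx": -11.76,"ty": 8.89,"tz": 2.18,"rx": 0,"ry": 0,"rz": 0},
  {"tx": -11.76,"ty": 8.89,"tz": 2.18,"rx": 0,"ry": 0,"rz": 0},
  {"tx": -11.76,"ty": 8.89,"tz": 2.18,"rx": 0,"ry": 0,"rz": 0},
  {"tx": -11.76,"ty": 8.89,"tz": 2.18,"rx": 0,"ry": 0,"rz": 0},
])

```text
time: 4.82
position: [0.6343, 0.1346, 0.1393]
tool_rot: [0.69, 0.724, 0.001, 0.002]
ft_force: [0.5, 1.1, -0.1]
grip_width: 0.0547
```

```bash
python3 -c "
from h import *
go((.6313,.138,.0485),3)
snap('scene','s1.png');snap('top','t1.png')"
```

```text
at [0.6343 0.1346 0.1393] grip 0.0547 t 4.82 F [ 0.5  1.1 -0.1] -> t [ 0.37 -0.31  9.08] r [ 0.003  0.002 -0.004] rows 3
```

View pics/s1.png

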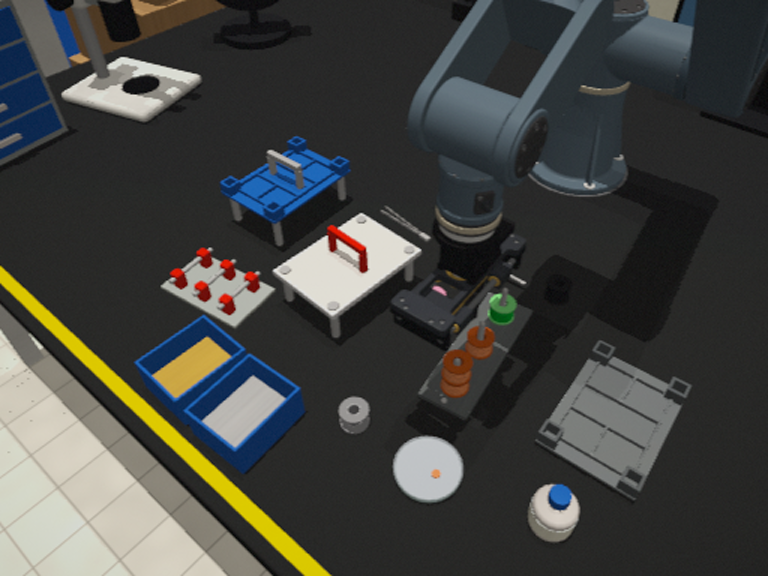

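```bash
python3 -c "
from h import *
c=robot.camera('scene');o=robot.get_obs()
for dz in (0,.019,.07):
  X=c['R']@(o['position']+[0,0,dz])+c['t'];u=c['intrinsics']@X;print(u[:2]/u[2]*1.5)
go((.6313,.138,.0485),3)"
```

```text
[461.96496564 328.71589026]
[463.06742497 319.29829349]
[466.21793127 292.38555653]
 at [0.6294 0.1399 0.1398] grip 0.0547 t 4.97 F [-0.4  0.3 -0.2] -> t [-0.2   0.19  9.13] r [-0.001 -0.001  0.001] rows 3
```

View pics/t1.png

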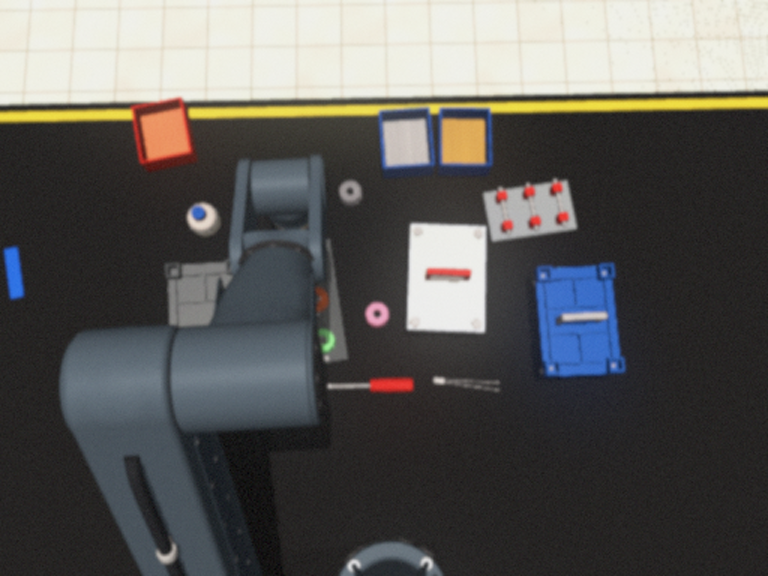

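send_rows([
  {"tx": 0,"ty": 0,"tz": 1.5,"rx": 0,"ry": 0,"rz": 0},
  {"tx": 0,"ty": 0,"tz": 3,"rx": 0,"ry": 0,"rz": 0},
  {"tx": 0,"ty": 0,"tz": 4,"rx": 0,"ry": 0,"rz": 0},
  {"tx": 0,"ty": 0,"tz": 4.5,"rx": 0,"ry": 0,"rz": 0},
  {"tx": 0,"ty": 0,"tz": 4.5,"rx": 0,"ry": 0,"rz": 0},
])

```text
time: 5.38
position: [0.6285, 0.1408, 0.0939]
tool_rot: [0.687, 0.726, -0.001, -0.001]
ft_force: [0.0, -0.1, -0.2]
grip_width: 0.055
```

```bash
python3 -c "
from h import *
go((.6313,.138,.0485),3)
snap('scene','s2.png')
go((.6313,.138,.0485),3)"
```

```text
at [0.6285 0.1408 0.0939] grip 0.055 t 5.38 F [ 0.  -0.1 -0.2] -> t [-0.3   0.28  4.54] r [-0.003 -0.     0.003] rows 2
 at [0.6293 0.1406 0.0948] grip 0.0552 t 5.43 F [0.2 0.8 1.3] -> t [-0.27  0.19  4.63] r [-0.001 -0.     0.003] rows 2
```

View pics/s2.png

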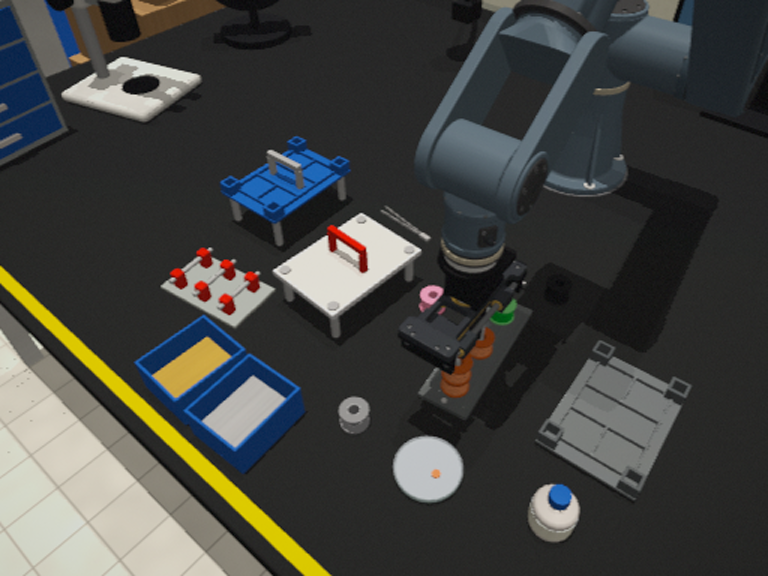

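send_rows([
  {"tx": -0.1,"ty": 0.1,"tz": 1.5,"rx": 0,"ry": 0,"rz": 0},
  {"tx": -0.2,"ty": 0.2,"tz": 3,"rx": 0,"ry": 0,"rz": 0},
  {"tx": -0.2,"ty": 0.2,"tz": 4,"rx": 0,"ry": 0,"rz": 0},
  {"tx": -0.2,"ty": 0.2,"tz": 4.5,"rx": 0,"ry": 0,"rz": 0},
  {"tx": -0.2,"ty": 0.2,"tz": 4.6,"rx": 0,"ry": 0,"rz": 0},
])

```text
time: 5.85
position: [0.6316, 0.1379, 0.0484]
tool_rot: [0.688, 0.726, -0.001, -0.001]
ft_force: [0.9, -0.1, -0.4]
grip_width: 0.0552
```

send_rows([
  {"tx": 0,"ty": 0,"tz": 0,"rx": 0,"ry": 0,"rz": 0},
  {"tx": 0,"ty": 0,"tz": 0,"rx": 0,"ry": 0,"rz": 0},
  {"tx": 0,"ty": 0,"tz": 0,"rx": 0,"ry": 0,"rz": 0},
])

```text
time: 6.1
position: [0.6328, 0.1379, 0.0499]
tool_rot: [0.688, 0.726, 0.001, 0.001]
ft_force: [0.6, -0.1, 0.0]
grip_width: 0.055
```

```bash
python3 -c "
from h import *
go((.6313,.138,.0485),3)
snap('scene','s3.png',2.0)"
python3 -c "
import cv2;a=cv2.imread('pics/s3.png');cv2.imwrite('pics/s3c.png',cv2.resize(a[380:600,500:800],None,fx=2,fy=2))"
```

```text
at [0.6328 0.1379 0.0499] grip 0.055 t 6.1 F [ 0.6 -0.1  0. ] -> t [ 0.02 -0.15  0.14] r [0.002 0.    0.002] rows 1
```

View pics/s3c.png

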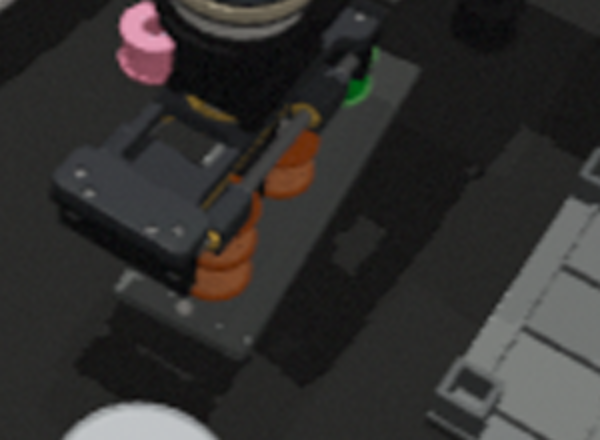

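send_rows([
  {"tx": 0,"ty": 0,"tz": 0.1,"rx": 0,"ry": 0,"rz": 0},
  {"tx": 0,"ty": 0,"tz": 0.1,"rx": 0,"ry": 0,"rz": 0},
  {"tx": 0,"ty": 0,"tz": 0.1,"rx": 0,"ry": 0,"rz": 0},
  {"tx": 0,"ty": 0,"tz": 0.1,"rx": 0,"ry": 0,"rz": 0},
  {"tx": 0,"ty": 0,"tz": 0.1,"rx": 0,"ry": 0,"rz": 0},
], claw=3.6, squeeze=30)

```text
time: 6.57
position: [0.6315, 0.1378, 0.0482]
tool_rot: [0.688, 0.726, -0.001, -0.001]
ft_force: [-2.3, -0.7, 4.2]
grip_width: 0.0421
```

```bash
python3 -c "
from h import *
go((.6313,.138,.0485),3)"
```

```text
at [0.6315 0.1378 0.0482] grip 0.0421 t 6.57 F [-2.3 -0.7  4.2] -> t [ 0.02 -0.02 -0.03] r [-0.002  0.     0.002] rows 1
```

send_rows([
  {"tx": 0,"ty": 0,"tz": -1,"rx": 0,"ry": 0,"rz": 0},
  {"tx": 0,"ty": 0,"tz": -2.5,"rx": 0,"ry": 0,"rz": 0},
  {"tx": 0,"ty": 0,"tz": -4.5,"rx": 0,"ry": 0,"rz": 0},
  {"tx": 0,"ty": 0,"tz": -6,"rx": 0,"ry": 0,"rz": 0},
  {"tx": 0,"ty": 0,"tz": -6.5,"rx": 0,"ry": 0,"rz": 0},
])

```text
time: 6.98
position: [0.6346, 0.138, 0.1162]
tool_rot: [0.688, 0.726, 0.002, 0.002]
ft_force: [0.5, -0.4, -1.1]
grip_width: 0.042
```

```bash
cat >> h.py <<'E'
BASE=np.array([.530,.341]);BYAW=3.0
def inframe(o,yaw,x,y):
    c,s=np.cos(np.radians(yaw)),np.sin(np.radians(yaw));return (o[0]+c*x-s*y,o[1]+s*x+c*y)
E
python3 -c "
from h import *
p=inframe(BASE,BYAW,.0515,-.028);print(p)
go((*p,None),3)
go((*p,.021),3)
snap('scene','s4.png')"
```

```text
(np.float64(0.5828948278146631), np.float64(0.31573367477338354))
 at [0.6346 0.138  0.1162] grip 0.042 t 6.98 F [ 0.5 -0.4 -1.1] -> t [18.03 -4.2  -0.03] r [ 0.006 -0.     0.002] rows 5
 at [0.6346 0.138  0.1162] grip 0.042 t 6.98 F [ 0.5 -0.4 -1.1] -> t [18.03 -4.26  9.49] r [ 0.006 -0.     0.002] rows 5
```

View pics/s4.png

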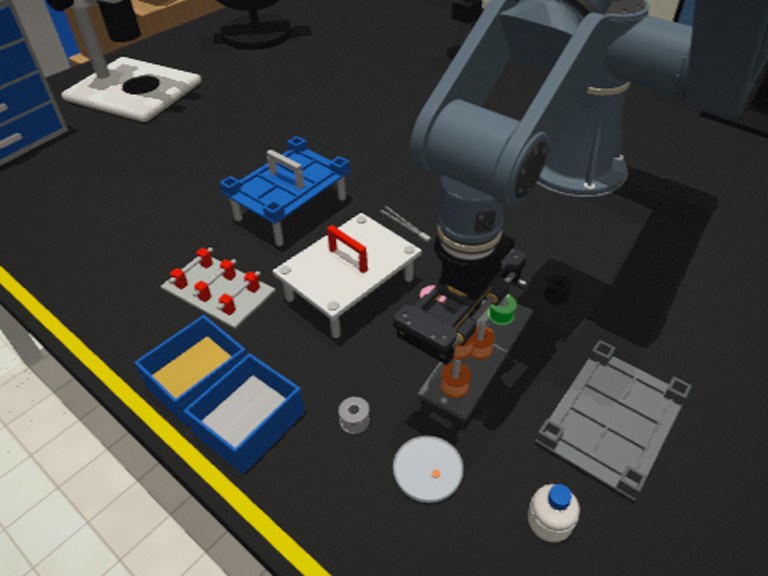

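send_rows([
  {"tx": 1.5,"ty": -0.3,"tz": 0,"rx": 0,"ry": 0,"rz": 0},
  {"tx": 4.5,"ty": -1,"tz": 0,"rx": 0,"ry": 0,"rz": 0},
  {"tx": 8,"ty": -1.7,"tz": 0,"rx": 0,"ry": 0,"rz": 0},
  {"tx": 11.5,"ty": -2.5,"tz": 0,"rx": 0,"ry": 0,"rz": 0},
  {"tx": 14.5,"ty": -3.1,"tz": 0,"rx": 0,"ry": 0,"rz": 0},
])

```text
time: 7.45
position: [0.591, 0.2834, 0.1115]
tool_rot: [0.688, 0.726, -0.001, -0.001]
ft_force: [-0.1, -0.2, -1.9]
grip_width: 0.0421
```

send_rows([
  {"tx": 2,"ty": -0.5,"tz": 0.5,"rx": 0,"ry": 0,"rz": 0},
  {"tx": 3.2,"ty": -0.7,"tz": 1,"rx": 0,"ry": 0,"rz": 0},
  {"tx": 3.5,"ty": -0.8,"tz": 2,"rx": 0,"ry": 0,"rz": 0},
  {"tx": 3.5,"ty": -0.8,"tz": 3.5,"rx": 0,"ry": 0,"rz": 0},
  {"tx": 3.5,"ty": -0.8,"tz": 4.5,"rx": 0,"ry": 0,"rz": 0},
])

```text
time: 7.87
position: [0.5825, 0.3147, 0.0656]
tool_rot: [0.688, 0.726, -0.001, -0.0]
ft_force: [0.7, -0.0, -1.4]
grip_width: 0.0416
```

send_rows([
  {"tx": 0,"ty": 0,"tz": 0.5,"rx": 0,"ry": 0,"rz": 0},
  {"tx": 0,"ty": 0,"tz": 0.5,"rx": 0,"ry": 0,"rz": 0},
  {"tx": 0,"ty": 0,"tz": 0.5,"rx": 0,"ry": 0,"rz": 0},
  {"tx": 0,"ty": 0,"tz": 0.5,"rx": 0,"ry": 0,"rz": 0},
])

```text
time: 8.2
position: [0.5844, 0.3149, 0.0635]
tool_rot: [0.688, 0.726, 0.0, 0.0]
ft_force: [0.9, -0.3, -0.7]
grip_width: 0.0419
```

```bash
python3 -c "
from h import *
p=inframe(BASE,BYAW,.0515,-.028)
go((*p,.021),3)
snap('scene','s5.png')
c=robot.camera('top')
for n in('scene','top'):
    c=robot.camera(n);W=world(c)
    for r in robot.outline_of('copper1',n):
        Q=W[r['pixels']];print(n,round(r['p'],2),r['xy'],np.nanpercentile(Q,[5,95],axis=0).round(4).tolist())
go((*p,.021),3)
"
```

```text
at [0.5844 0.3149 0.0635] grip 0.0419 t 8.2 F [ 0.9 -0.3 -0.7] -> t [ 0.09 -0.15  4.25] r [ 0.001 -0.     0.001] rows 2
scene 0.86 [316.5, 229.5] [[0.539, 0.1097, 0.0115], [0.5705, 0.1446, 0.0427]]
scene 0.86 [303.9, 253.1] [[0.6142, 0.12, 0.0104], [0.6503, 0.1564, 0.0429]]
scene 0.27 [418.0, 288.1] [[0.4406, 0.2908, 0.01], [0.6283, 0.407, 0.032]]
top 0.51 [210.4, 196.8] [[0.5318, 0.1128, 0.0116], [0.5673, 0.1465, 0.0631]]
top 0.44 [206.3, 174.8] [[0.6117, 0.1212, 0.0095], [0.6444, 0.1579, 0.0441]]
 at [0.5838 0.3155 0.0637] grip 0.0422 t 8.5 F [ 0.5  0.2 -0.9] -> t [ 0.03 -0.1   4.27] r [ 0.001 -0.     0.002] rows 2
```

View pics/s5.png

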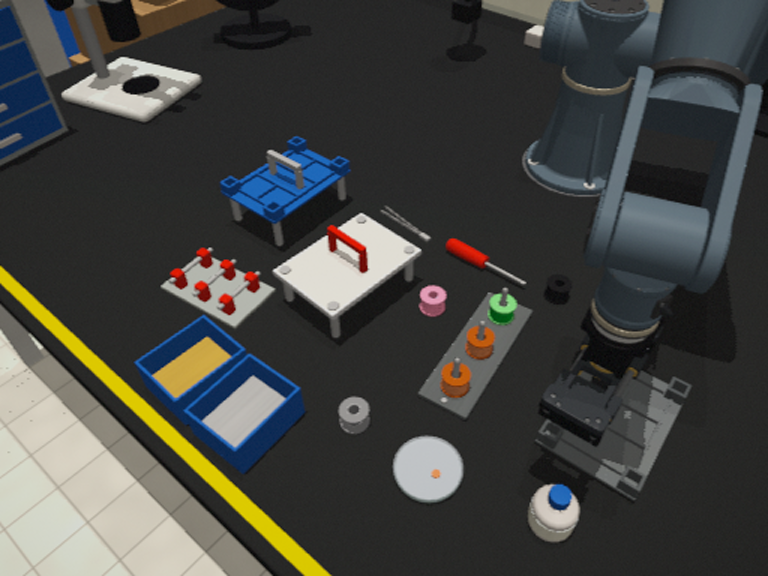

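send_rows([
  {"tx": 0,"ty": -0.1,"tz": 1.5,"rx": 0,"ry": 0,"rz": 0},
  {"tx": 0,"ty": -0.1,"tz": 2.7,"rx": 0,"ry": 0,"rz": 0},
  {"tx": 0,"ty": -0.1,"tz": 3.5,"rx": 0,"ry": 0,"rz": 0},
  {"tx": 0,"ty": -0.1,"tz": 4,"rx": 0,"ry": 0,"rz": 0},
  {"tx": 0,"ty": -0.1,"tz": 4.2,"rx": 0,"ry": 0,"rz": 0},
])

```text
time: 8.92
position: [0.5816, 0.315, 0.02]
tool_rot: [0.688, 0.726, -0.001, -0.001]
ft_force: [-3.2, -1.0, 4.9]
grip_width: 0.043
```

send_rows([
  {"tx": 0,"ty": 0,"tz": 0,"rx": 0,"ry": 0,"rz": 0},
  {"tx": 0,"ty": 0,"tz": 0,"rx": 0,"ry": 0,"rz": 0},
  {"tx": 0,"ty": 0,"tz": 0,"rx": 0,"ry": 0,"rz": 0},
])

```text
time: 9.17
position: [0.5831, 0.3156, 0.0215]
tool_rot: [0.688, 0.726, 0.001, 0.0]
ft_force: [-0.1, -0.1, -1.3]
grip_width: 0.0422
```

```bash
python3 -c "
from h import *
p=inframe(BASE,BYAW,.0515,-.028)
go((*p,.021),3)
snap('scene','s6.png',3)
import cv2;a=cv2.imread('pics/s6.png');cv2.imwrite('pics/s6c.png',a[650:1050,1000:1500])
"
```

```text
at [0.5831 0.3156 0.0215] grip 0.0422 t 9.17 F [-0.1 -0.1 -1.3] -> t [ 0.01 -0.02  0.05] r [ 0.001 -0.     0.002] rows 1
```

View pics/s6c.png

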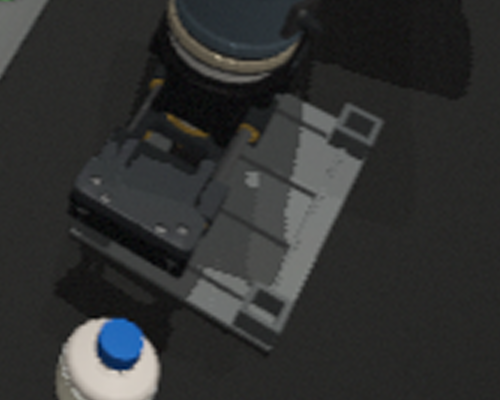

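send_rows([
  {"tx": 0,"ty": 0,"tz": 0,"rx": 0,"ry": 0,"rz": 0},
  {"tx": 0,"ty": 0,"tz": 0,"rx": 0,"ry": 0,"rz": 0},
  {"tx": 0,"ty": 0,"tz": 0,"rx": 0,"ry": 0,"rz": 0},
  {"tx": 0,"ty": 0,"tz": -1,"rx": 0,"ry": 0,"rz": 0},
  {"tx": 0,"ty": 0,"tz": -3,"rx": 0,"ry": 0,"rz": 0},
], claw=5.4)

```text
time: 9.63
position: [0.5806, 0.3147, 0.0495]
tool_rot: [0.688, 0.726, -0.002, -0.001]
ft_force: [0.2, -0.1, -1.2]
grip_width: 0.0533
```

send_rows([
  {"tx": 0,"ty": 0,"tz": -3,"rx": 0,"ry": 0,"rz": 0},
  {"tx": -1,"ty": 0,"tz": -6,"rx": 0,"ry": 0,"rz": 0},
  {"tx": -4,"ty": 0.9,"tz": -6.4,"rx": 0,"ry": 0,"rz": 0},
  {"tx": -8,"ty": 1.8,"tz": -6.4,"rx": 0,"ry": 0,"rz": 0},
  {"tx": -12,"ty": 2.7,"tz": -6.4,"rx": 0,"ry": 0,"rz": 0},
])

```text
time: 10.05
position: [0.617, 0.197, 0.1176]
tool_rot: [0.687, 0.727, 0.002, 0.001]
ft_force: [1.6, 0.3, -0.6]
grip_width: 0.0541
```

send_rows([
  {"tx": -3,"ty": 0.6,"tz": 0,"rx": 0,"ry": 0,"rz": 0},
  {"tx": -5,"ty": 1,"tz": 0,"rx": 0,"ry": 0,"rz": 0},
  {"tx": -6,"ty": 1.2,"tz": 0,"rx": 0,"ry": 0,"rz": 0},
  {"tx": -6,"ty": 1.2,"tz": 0,"rx": 0,"ry": 0,"rz": 0},
  {"tx": -6,"ty": 1.2,"tz": 0,"rx": 0,"ry": 0,"rz": 0},
])

```text
time: 10.47
position: [0.6311, 0.1381, 0.1155]
tool_rot: [0.688, 0.726, 0.0, -0.0]
ft_force: [-0.4, 1.7, 0.3]
grip_width: 0.054
```

```bash
python3 -c "
from h import *
go((.6313,.138,.0185),3)
c=snap('scene','s7.png')
for r in robot.outline_of('copper1','scene'):
        W=world(c);Q=W[r['pixels']];zt=np.nanpercentile(Q[:,2],90);k=abs(Q[:,2]-zt)<.006
        print(round(r['p'],2),r['xy'],zt.round(4),cv2.minEnclosingCircle(Q[k,:2].astype(np.float32)))
go((.6313,.138,.0185),3)
"
```

```text
at [0.6311 0.1381 0.1155] grip 0.054 t 10.47 F [-0.4  1.7  0.3] -> t [-0.02  0.01  9.7 ] r [ 0.    -0.001  0.001] rows 3
0.8 [385.3, 282.6] 0.0435 ((0.5843101739883423, 0.3154592514038086), 0.022027641534805298)
0.61 [305.6, 256.6] 0.0419 ((0.6324401497840881, 0.1380040943622589), 0.02090682089328766)
0.54 [317.8, 230.9] 0.0413 ((0.5530524253845215, 0.12833724915981293), 0.01979980617761612)
0.53 [412.1, 279.2] 0.0234 ((0.5322145819664001, 0.3402412533760071), 0.11988463997840881)
 at [0.6306 0.1394 0.1152] grip 0.0543 t 10.57 F [ 0.4 -0.7  0.8] -> t [-0.15  0.06  9.67] r [-0.    -0.001  0.003] rows 3
```

View pics/s7.png

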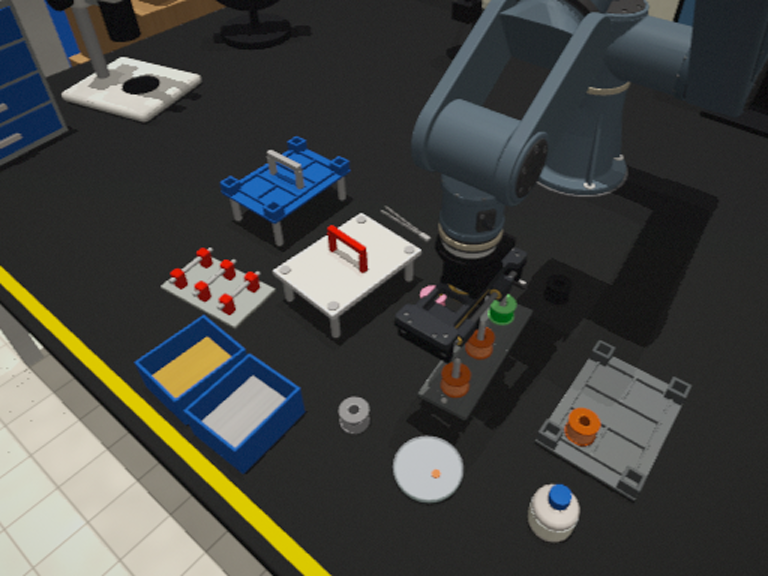

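send_rows([
  {"tx": -0.05,"ty": 0.05,"tz": 2,"rx": 0,"ry": 0,"rz": 0},
  {"tx": -0.05,"ty": 0.05,"tz": 4.5,"rx": 0,"ry": 0,"rz": 0},
  {"tx": -0.05,"ty": 0.05,"tz": 7,"rx": 0,"ry": 0,"rz": 0},
  {"tx": -0.05,"ty": 0.05,"tz": 8.5,"rx": 0,"ry": 0,"rz": 0},
  {"tx": -0.05,"ty": 0.05,"tz": 9.2,"rx": 0,"ry": 0,"rz": 0},
])

```text
time: 10.98
position: [0.6292, 0.1392, 0.0204]
tool_rot: [0.687, 0.727, -0.002, -0.002]
ft_force: [-1.0, -0.5, 0.7]
grip_width: 0.0541
```

send_rows([
  {"tx": 0,"ty": 0,"tz": 0.2,"rx": 0,"ry": 0,"rz": 0},
  {"tx": 0,"ty": 0,"tz": 0.4,"rx": 0,"ry": 0,"rz": 0},
  {"tx": 0,"ty": 0,"tz": 0.4,"rx": 0,"ry": 0,"rz": 0},
  {"tx": 0,"ty": 0,"tz": 0.4,"rx": 0,"ry": 0,"rz": 0},
])

```text
time: 11.32
position: [0.6326, 0.1377, 0.0203]
tool_rot: [0.688, 0.726, 0.001, 0.001]
ft_force: [0.1, 0.0, -0.3]
grip_width: 0.0543
```

send_rows([
  {"tx": 0,"ty": 0,"tz": 0,"rx": 0,"ry": 0,"rz": 0},
  {"tx": 0,"ty": 0,"tz": 0,"rx": 0,"ry": 0,"rz": 0},
  {"tx": 0,"ty": 0,"tz": 0,"rx": 0,"ry": 0,"rz": 0},
  {"tx": 0,"ty": 0,"tz": 0,"rx": 0,"ry": 0,"rz": 0},
  {"tx": 0,"ty": 0,"tz": 0,"rx": 0,"ry": 0,"rz": 0},
], claw=3.6)

```text
time: 11.73
position: [0.6315, 0.1373, 0.0198]
tool_rot: [0.688, 0.726, -0.0, -0.0]
ft_force: [-2.5, 0.2, 6.1]
grip_width: 0.0418
```

```bash
python3 -c "
from h import *
go((.6313,.138,.0185),3)
"
```

```text
at [0.6315 0.1373 0.0198] grip 0.0418 t 11.73 F [-2.5  0.2  6.1] -> t [ 0.08 -0.01  0.13] r [-0.    -0.     0.002] rows 1
```

send_rows([
  {"tx": 0,"ty": 0,"tz": -1,"rx": 0,"ry": 0,"rz": 0},
  {"tx": 0,"ty": 0,"tz": -3,"rx": 0,"ry": 0,"rz": 0},
  {"tx": 0,"ty": 0,"tz": -6,"rx": 0,"ry": 0,"rz": 0},
  {"tx": 0,"ty": 0,"tz": -8.5,"rx": 0,"ry": 0,"rz": 0},
  {"tx": 0,"ty": 0,"tz": -9.6,"rx": 0,"ry": 0,"rz": 0},
])

```text
time: 12.15
position: [0.6343, 0.1374, 0.1189]
tool_rot: [0.688, 0.726, 0.003, 0.002]
ft_force: [0.7, -0.2, -0.6]
grip_width: 0.0416
```

send_rows([
  {"tx": 1.5,"ty": -0.3,"tz": 0,"rx": 0,"ry": 0,"rz": 0},
  {"tx": 4.5,"ty": -0.7,"tz": 0,"rx": 0,"ry": 0,"rz": 0},
  {"tx": 8.5,"ty": -1.4,"tz": 0,"rx": 0,"ry": 0,"rz": 0},
  {"tx": 12.5,"ty": -2.1,"tz": 0,"rx": 0,"ry": 0,"rz": 0},
  {"tx": 16.5,"ty": -2.8,"tz": 0,"rx": 0,"ry": 0,"rz": 0},
])

```text
time: 12.57
position: [0.5929, 0.3023, 0.1132]
tool_rot: [0.688, 0.726, -0.001, -0.001]
ft_force: [1.2, 0.9, -0.8]
grip_width: 0.0419
```

send_rows([
  {"tx": 3.5,"ty": -0.6,"tz": 0,"rx": 0,"ry": 0,"rz": 0},
  {"tx": 6,"ty": -1,"tz": 0.5,"rx": 0,"ry": 0,"rz": 0},
  {"tx": 7,"ty": -1.1,"tz": 1.5,"rx": 0,"ry": 0,"rz": 0},
  {"tx": 7.15,"ty": -1.1,"tz": 3,"rx": 0,"ry": 0,"rz": 0},
  {"tx": 7.15,"ty": -1.1,"tz": 4.5,"rx": 0,"ry": 0,"rz": 0},
])

```text
time: 12.98
position: [0.5785, 0.3726, 0.0679]
tool_rot: [0.687, 0.727, -0.001, -0.0]
ft_force: [0.9, -1.2, -1.2]
grip_width: 0.0414
```

send_rows([
  {"tx": 0,"ty": 0,"tz": 0.5,"rx": 0,"ry": 0,"rz": 0},
  {"tx": 0,"ty": 0,"tz": 0.5,"rx": 0,"ry": 0,"rz": 0},
  {"tx": 0,"ty": 0,"tz": 0.5,"rx": 0,"ry": 0,"rz": 0},
  {"tx": 0,"ty": 0,"tz": 0.5,"rx": 0,"ry": 0,"rz": 0},
])

```text
time: 13.32
position: [0.5806, 0.371, 0.0654]
tool_rot: [0.688, 0.726, 0.0, 0.0]
ft_force: [-0.3, 0.2, -1.3]
grip_width: 0.0417
```

```bash
python3 -c "
from h import *
p=inframe(BASE,BYAW,.0515,.028)
go((*p,.0225),3)
snap('scene','s8.png')
go((*p,.0225),3)
"
```

```text
at [0.5806 0.371  0.0654] grip 0.0417 t 13.32 F [-0.3  0.2 -1.3] -> t [ 0.07 -0.07  4.29] r [ 0.001 -0.     0.001] rows 2
 at [0.5809 0.3711 0.0658] grip 0.0417 t 13.37 F [ 0.4 -0.1 -1.3] -> t [ 0.05 -0.09  4.33] r [ 0.001 -0.     0.001] rows 2
```

View pics/s8.png

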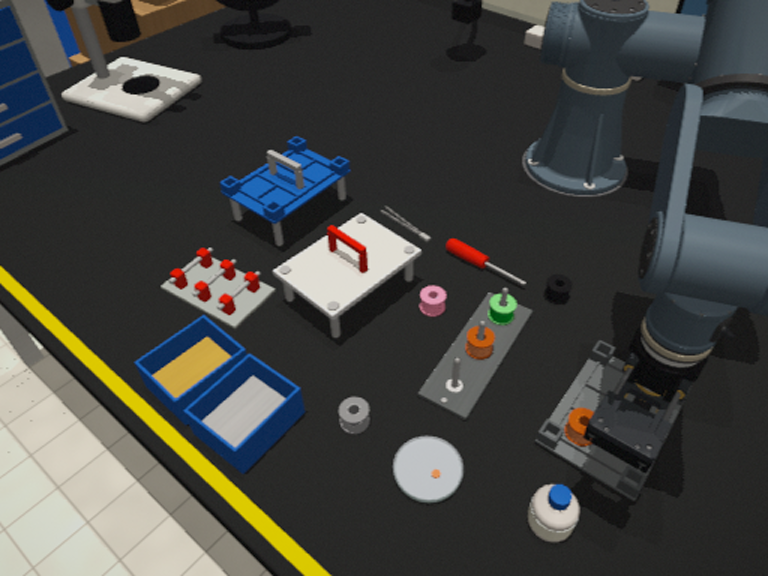

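send_rows([
  {"tx": 0.05,"ty": -0.05,"tz": 1.5,"rx": 0,"ry": 0,"rz": 0},
  {"tx": 0.05,"ty": -0.05,"tz": 2.7,"rx": 0,"ry": 0,"rz": 0},
  {"tx": 0.05,"ty": -0.05,"tz": 3.5,"rx": 0,"ry": 0,"rz": 0},
  {"tx": 0.05,"ty": -0.05,"tz": 4,"rx": 0,"ry": 0,"rz": 0},
  {"tx": 0.05,"ty": -0.05,"tz": 4.25,"rx": 0,"ry": 0,"rz": 0},
])

```text
time: 13.78
position: [0.5788, 0.3714, 0.0218]
tool_rot: [0.688, 0.726, -0.001, -0.0]
ft_force: [-3.8, -2.8, 12.8]
grip_width: 0.0422
```

send_rows([
  {"tx": 0,"ty": 0,"tz": 0,"rx": 0,"ry": 0,"rz": 0},
  {"tx": 0,"ty": 0,"tz": 0,"rx": 0,"ry": 0,"rz": 0},
  {"tx": 0,"ty": 0,"tz": 0,"rx": 0,"ry": 0,"rz": 0},
])

```text
time: 14.03
position: [0.5799, 0.372, 0.023]
tool_rot: [0.688, 0.726, 0.001, 0.0]
ft_force: [0.1, -0.5, -2.1]
grip_width: 0.0418
```

send_rows([
  {"tx": 0,"ty": 0,"tz": 0,"rx": 0,"ry": 0,"rz": 0},
  {"tx": 0,"ty": 0,"tz": 0,"rx": 0,"ry": 0,"rz": 0},
  {"tx": 0,"ty": 0,"tz": 0,"rx": 0,"ry": 0,"rz": 0},
  {"tx": 0,"ty": 0,"tz": -1,"rx": 0,"ry": 0,"rz": 0},
  {"tx": 0,"ty": 0,"tz": -3,"rx": 0,"ry": 0,"rz": 0},
], claw=5.4)

```text
time: 14.45
position: [0.5776, 0.371, 0.0509]
tool_rot: [0.688, 0.726, -0.003, -0.001]
ft_force: [-0.7, 0.2, 0.0]
grip_width: 0.053
```

send_rows([
  {"tx": 0,"ty": 0,"tz": -3,"rx": 0,"ry": 0,"rz": 0},
  {"tx": -1,"ty": 0,"tz": -6,"rx": 0,"ry": 0,"rz": 0},
  {"tx": -4,"ty": -0.7,"tz": -6.6,"rx": 0,"ry": 0,"rz": 0},
  {"tx": -8,"ty": -1.4,"tz": -6.6,"rx": 0,"ry": 0,"rz": 0},
  {"tx": -12,"ty": -2.1,"tz": -6.6,"rx": 0,"ry": 0,"rz": 0},
])

```text
time: 14.87
position: [0.5657, 0.2508, 0.121]
tool_rot: [0.687, 0.727, 0.002, 0.001]
ft_force: [0.1, -0.8, -0.5]
grip_width: 0.0541
```

send_rows([
  {"tx": -4,"ty": -0.7,"tz": 0,"rx": 0,"ry": 0,"rz": 0},
  {"tx": -8,"ty": -1.3,"tz": 0,"rx": 0,"ry": 0,"rz": 0},
  {"tx": -11,"ty": -1.8,"tz": 0,"rx": 0,"ry": 0,"rz": 0},
  {"tx": -12.2,"ty": -2,"tz": 0,"rx": 0,"ry": 0,"rz": 0},
  {"tx": -12.2,"ty": -2,"tz": 0,"rx": 0,"ry": 0,"rz": 0},
])

```text
time: 15.28
position: [0.5519, 0.1254, 0.1195]
tool_rot: [0.689, 0.725, 0.0, 0.0]
ft_force: [0.5, -0.3, -0.1]
grip_width: 0.0541
```

```bash
python3 -c "
from h import *
go((.552,.1274,.0185),3)
c=snap('scene','s9.png')
for r in robot.outline_of('copper1','scene'):
        W=world(c);Q=W[r['pixels']];zt=np.nanpercentile(Q[:,2],90);k=abs(Q[:,2]-zt)<.006
        print(round(r['p'],2),r['xy'],zt.round(4),cv2.minEnclosingCircle(Q[k,:2].astype(np.float32)))
go((.552,.1274,.0185),3)
"
```

```text
at [0.5519 0.1254 0.1195] grip 0.0541 t 15.28 F [ 0.5 -0.3 -0.1] -> t [ 0.2   0.02 10.1 ] r [ 0.001  0.    -0.002] rows 3
0.91 [416.9, 300.7] 0.0435 ((0.5815160274505615, 0.3719915449619293), 0.022151697427034378)
0.74 [318.3, 230.3] 0.0431 ((0.5511144399642944, 0.12558886408805847), 0.021659310907125473)
0.65 [388.0, 282.5] 0.0435 ((0.5848135352134705, 0.315981924533844), 0.021783506497740746)
0.45 [143.7, 193.5] 0.038 ((0.7268758416175842, -0.29309630393981934), 0.07510902732610703)
 at [0.5523 0.1284 0.1193] grip 0.0537 t 15.38 F [-0.3  0.3 -0.8] -> t [-0.1  -0.05 10.08] r [ 0.002 -0.001  0.001] rows 3
```

View pics/s9.png

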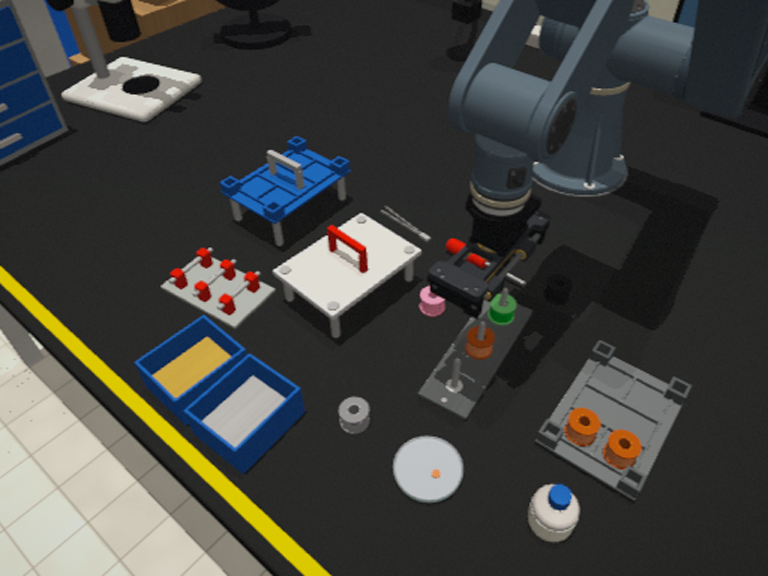

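send_rows([
  {"tx": 0,"ty": 0,"tz": 2,"rx": 0,"ry": 0,"rz": 0},
  {"tx": 0,"ty": 0,"tz": 4.5,"rx": 0,"ry": 0,"rz": 0},
  {"tx": 0,"ty": 0,"tz": 7,"rx": 0,"ry": 0,"rz": 0},
  {"tx": 0,"ty": 0,"tz": 8.7,"rx": 0,"ry": 0,"rz": 0},
  {"tx": 0,"ty": 0,"tz": 9.6,"rx": 0,"ry": 0,"rz": 0},
])

```text
time: 15.8
position: [0.5506, 0.1301, 0.0204]
tool_rot: [0.687, 0.727, -0.001, -0.001]
ft_force: [-0.4, 0.4, -0.5]
grip_width: 0.054
```

send_rows([
  {"tx": 0,"ty": 0,"tz": 0.3,"rx": 0,"ry": 0,"rz": 0},
  {"tx": 0,"ty": 0,"tz": 0.45,"rx": 0,"ry": 0,"rz": 0},
  {"tx": 0,"ty": 0,"tz": 0.45,"rx": 0,"ry": 0,"rz": 0},
  {"tx": 0,"ty": 0,"tz": 0.45,"rx": 0,"ry": 0,"rz": 0},
])

```text
time: 16.13
position: [0.5525, 0.1284, 0.0191]
tool_rot: [0.688, 0.726, 0.001, 0.001]
ft_force: [-0.3, -0.2, 0.4]
grip_width: 0.054
```

send_rows([
  {"tx": 0,"ty": 0,"tz": 0,"rx": 0,"ry": 0,"rz": 0},
  {"tx": 0,"ty": 0,"tz": 0,"rx": 0,"ry": 0,"rz": 0},
  {"tx": 0,"ty": 0,"tz": 0,"rx": 0,"ry": 0,"rz": 0},
  {"tx": 0,"ty": 0,"tz": 0,"rx": 0,"ry": 0,"rz": 0},
  {"tx": 0,"ty": 0,"tz": 0,"rx": 0,"ry": 0,"rz": 0},
], claw=3.6)

```text
time: 16.55
position: [0.5513, 0.1279, 0.0188]
tool_rot: [0.688, 0.726, -0.0, -0.0]
ft_force: [-2.0, -0.8, 5.4]
grip_width: 0.0412
```

```bash
python3 -c "
from h import *
p=inframe(BASE,BYAW,-.0515,-.028);print(p)
go((*p,None),3)
"
```

```text
(np.float64(0.48003598573494194), np.float64(0.3103430712803603))
 at [0.5513 0.1279 0.0188] grip 0.0412 t 16.55 F [-2.  -0.8  5.4] -> t [18.6  -6.14  0.  ] r [-0.    -0.     0.001] rows 5
```

send_rows([
  {"tx": 0,"ty": 0,"tz": -1,"rx": 0,"ry": 0,"rz": 0},
  {"tx": 0,"ty": 0,"tz": -3,"rx": 0,"ry": 0,"rz": 0},
  {"tx": 0,"ty": 0,"tz": -6,"rx": 0,"ry": 0,"rz": 0},
  {"tx": 0,"ty": 0,"tz": -8.5,"rx": 0,"ry": 0,"rz": 0},
  {"tx": 0,"ty": 0,"tz": -9.6,"rx": 0,"ry": 0,"rz": 0},
])

```text
time: 16.97
position: [0.5539, 0.128, 0.1176]
tool_rot: [0.688, 0.726, 0.002, 0.002]
ft_force: [1.0, -0.7, -0.7]
grip_width: 0.0411
```

send_rows([
  {"tx": 1.5,"ty": -0.5,"tz": 0,"rx": 0,"ry": 0,"rz": 0},
  {"tx": 4,"ty": -1.4,"tz": 0,"rx": 0,"ry": 0,"rz": 0},
  {"tx": 7.5,"ty": -2.5,"tz": 0,"rx": 0,"ry": 0,"rz": 0},
  {"tx": 11,"ty": -3.7,"tz": 0,"rx": 0,"ry": 0,"rz": 0},
  {"tx": 14.5,"ty": -4.8,"tz": 0,"rx": 0,"ry": 0,"rz": 0},
])

```text
time: 17.38
position: [0.4951, 0.271, 0.1138]
tool_rot: [0.688, 0.725, -0.0, -0.0]
ft_force: [0.8, -0.1, -1.0]
grip_width: 0.0414
```

send_rows([
  {"tx": 2.5,"ty": -0.8,"tz": 0,"rx": 0,"ry": 0,"rz": 0},
  {"tx": 3.8,"ty": -1.25,"tz": 0.5,"rx": 0,"ry": 0,"rz": 0},
  {"tx": 4.1,"ty": -1.35,"tz": 1.5,"rx": 0,"ry": 0,"rz": 0},
  {"tx": 4.1,"ty": -1.35,"tz": 3,"rx": 0,"ry": 0,"rz": 0},
  {"tx": 4.1,"ty": -1.35,"tz": 4.5,"rx": 0,"ry": 0,"rz": 0},
])

```text
time: 17.8
position: [0.4806, 0.3097, 0.068]
tool_rot: [0.688, 0.726, 0.0, 0.0]
ft_force: [-0.6, -0.7, -1.5]
grip_width: 0.0414
```

send_rows([
  {"tx": 0,"ty": 0,"tz": 0.5,"rx": 0,"ry": 0,"rz": 0},
  {"tx": 0,"ty": 0,"tz": 0.5,"rx": 0,"ry": 0,"rz": 0},
  {"tx": 0,"ty": 0,"tz": 0.5,"rx": 0,"ry": 0,"rz": 0},
  {"tx": 0,"ty": 0,"tz": 0.5,"rx": 0,"ry": 0,"rz": 0},
])

```text
time: 18.13
position: [0.481, 0.3098, 0.0644]
tool_rot: [0.688, 0.726, 0.0, 0.0]
ft_force: [0.0, -0.6, -0.0]
grip_width: 0.0411
```

```bash
python3 -c "
from h import *
p=inframe(BASE,BYAW,-.0515,-.028)
go((*p,.0215),3)
snap('scene','s10.png')
go((*p,.0215),3)
"
```

```text
at [0.481  0.3098 0.0644] grip 0.0411 t 18.13 F [ 0.  -0.6 -0. ] -> t [ 0.06 -0.1   4.29] r [ 0.001 -0.     0.001] rows 2
 at [0.4811 0.31   0.0647] grip 0.0412 t 18.18 F [-0.2  0.6 -1.3] -> t [ 0.03 -0.11  4.32] r [ 0.001 -0.     0.001] rows 2
```

View pics/s10.png

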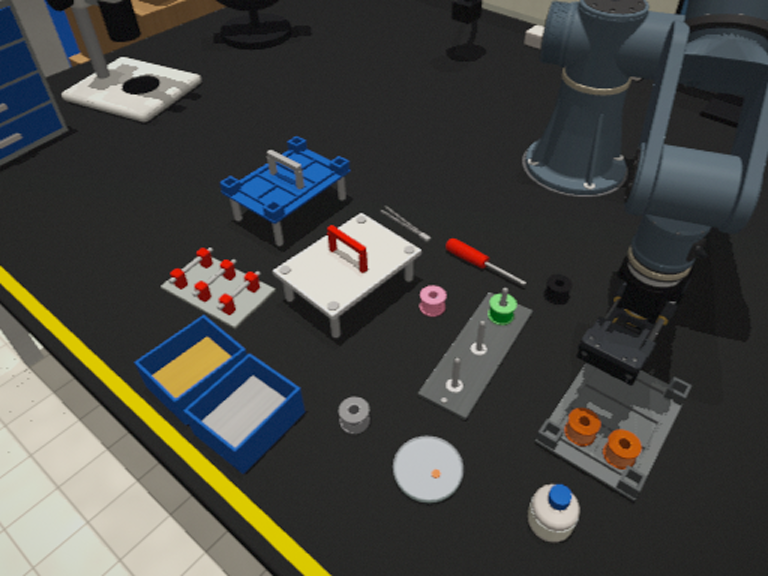

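send_rows([
  {"tx": 0,"ty": -0.05,"tz": 1.5,"rx": 0,"ry": 0,"rz": 0},
  {"tx": 0,"ty": -0.05,"tz": 2.7,"rx": 0,"ry": 0,"rz": 0},
  {"tx": 0,"ty": -0.05,"tz": 3.5,"rx": 0,"ry": 0,"rz": 0},
  {"tx": 0,"ty": -0.05,"tz": 4,"rx": 0,"ry": 0,"rz": 0},
  {"tx": 0,"ty": -0.05,"tz": 4.2,"rx": 0,"ry": 0,"rz": 0},
])

```text
time: 18.6
position: [0.4792, 0.3101, 0.0211]
tool_rot: [0.688, 0.726, -0.001, -0.0]
ft_force: [0.0, 0.4, -1.6]
grip_width: 0.0415
```

send_rows([
  {"tx": 0,"ty": 0,"tz": 0,"rx": 0,"ry": 0,"rz": 0},
  {"tx": 0,"ty": 0,"tz": 0,"rx": 0,"ry": 0,"rz": 0},
  {"tx": 0,"ty": 0,"tz": 0,"rx": 0,"ry": 0,"rz": 0},
])

```text
time: 18.85
position: [0.48, 0.3105, 0.0225]
tool_rot: [0.688, 0.726, 0.0, 0.0]
ft_force: [0.3, 0.0, -0.8]
grip_width: 0.0413
```

send_rows([
  {"tx": 0,"ty": 0,"tz": 0,"rx": 0,"ry": 0,"rz": 0},
  {"tx": 0,"ty": 0,"tz": 0,"rx": 0,"ry": 0,"rz": 0},
  {"tx": 0,"ty": 0,"tz": 0,"rx": 0,"ry": 0,"rz": 0},
  {"tx": 0,"ty": 0,"tz": -1,"rx": 0,"ry": 0,"rz": 0},
  {"tx": 0,"ty": 0,"tz": -3,"rx": 0,"ry": 0,"rz": 0},
], claw=5.4)

```text
time: 19.27
position: [0.4781, 0.3096, 0.0511]
tool_rot: [0.688, 0.726, -0.002, -0.001]
ft_force: [-0.2, -0.1, -0.4]
grip_width: 0.0535
```

send_rows([
  {"tx": 0,"ty": 0,"tz": -3,"rx": 0,"ry": 0,"rz": 0},
  {"tx": 0,"ty": 0,"tz": -7,"rx": 0,"ry": 0,"rz": 0},
  {"tx": -2,"ty": 0,"tz": -10.5,"rx": 0,"ry": 0,"rz": 0},
  {"tx": -5,"ty": 0,"tz": -13,"rx": 0,"ry": 0,"rz": 0},
  {"tx": -9,"ty": 0.5,"tz": -14,"rx": 0,"ry": 0,"rz": 0},
])

```text
time: 19.68
position: [0.4909, 0.2222, 0.1972]
tool_rot: [0.686, 0.727, 0.004, 0.002]
ft_force: [1.1, 0.3, -0.4]
grip_width: 0.0538
```

send_rows([
  {"tx": -4,"ty": 0.2,"tz": -1,"rx": 0,"ry": 0,"rz": 0},
  {"tx": -8,"ty": 0.4,"tz": -1,"rx": 0,"ry": 0,"rz": 0},
  {"tx": -12,"ty": 0.6,"tz": -1,"rx": 0,"ry": 0,"rz": 0},
  {"tx": -16,"ty": 0.8,"tz": -1,"rx": 0,"ry": 0,"rz": 0},
  {"tx": -20,"ty": 1,"tz": -1,"rx": 0,"ry": 0,"rz": 0},
])

```text
time: 20.1
position: [0.5101, 0.0198, 0.2033]
tool_rot: [0.688, 0.726, 0.0, 0.001]
ft_force: [0.7, -0.2, 0.3]
grip_width: 0.0538
```

```bash
python3 -c "
from h import *
c=snap('scene','s11.png')
go((.494,-.354,.2),1.3)
"
```

```text
at [0.5123 0.0124 0.2034] grip 0.0538 t 20.15 F [ 1.4 -3.3  0.1] -> t [-36.5   -3.67   0.56] r [0.004 0.006 0.027] rows 9
```

View pics/s11.png

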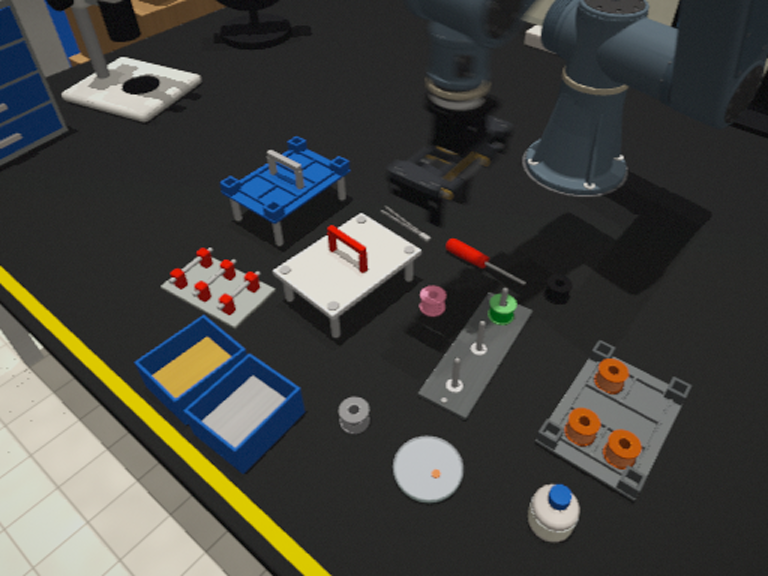

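send_rows([
  {"tx": -3,"ty": -0.3,"tz": 0,"rx": 0,"ry": 0,"rz": 0.005},
  {"tx": -7,"ty": -0.7,"tz": 0,"rx": 0,"ry": 0,"rz": 0.01},
  {"tx": -11,"ty": -1.1,"tz": 0,"rx": 0,"ry": 0,"rz": 0.015},
  {"tx": -15,"ty": -1.5,"tz": 0,"rx": 0,"ry": 0,"rz": 0.02},
  {"tx": -19,"ty": -1.9,"tz": 0,"rx": 0,"ry": 0,"rz": 0.03},
], claw=4.2)

```text
time: 20.57
position: [0.5012, -0.1707, 0.203]
tool_rot: [0.699, 0.715, 0.0, 0.0]
ft_force: [1.8, 0.7, 0.1]
grip_width: 0.0425
```

send_rows([
  {"tx": -4,"ty": -0.4,"tz": 0,"rx": 0,"ry": 0,"rz": 0},
  {"tx": -8,"ty": -0.8,"tz": 0,"rx": 0,"ry": 0,"rz": 0},
  {"tx": -12,"ty": -1.2,"tz": 0,"rx": 0,"ry": 0,"rz": 0},
  {"tx": -15,"ty": -1.5,"tz": 0,"rx": 0,"ry": 0,"rz": 0},
  {"tx": -16.5,"ty": -1.7,"tz": 0,"rx": 0,"ry": 0,"rz": 0},
])

```text
time: 20.98
position: [0.4885, -0.3389, 0.2031]
tool_rot: [0.7, 0.714, -0.0, 0.002]
ft_force: [-0.7, 0.8, 0.3]
grip_width: 0.0422
```

send_rows([
  {"tx": 0,"ty": 0,"tz": 0,"rx": 0,"ry": 0,"rz": 0},
  {"tx": 0,"ty": 0,"tz": 0,"rx": 0,"ry": 0,"rz": 0},
  {"tx": 0,"ty": 0,"tz": 0,"rx": 0,"ry": 0,"rz": 0},
  {"tx": 0,"ty": 0,"tz": 0,"rx": 0,"ry": 0,"rz": 0},
])

```text
time: 21.32
position: [0.4886, -0.3321, 0.2021]
tool_rot: [0.698, 0.716, 0.0, -0.001]
ft_force: [-0.1, 0.6, 0.0]
grip_width: 0.0423
```

```bash
cat >> h.py <<'E'
def sockets(n,near,z0):
    c=robot.camera(n);W=world(c)
    m=(abs(W[...,0]-near[0])<.13)&(abs(W[...,1]-near[1])<.1)&(W[...,2]>z0-.008)&(W[...,2]<z0+.008)
    nl,lab,st,ce=cv2.connectedComponentsWithStats(m.astype(np.uint8))
    S=[np.mean(W[lab==i],0) for i in range(1,nl) if st[i,4]>30]
    for i in range(1,nl):
        if st[i,4]>30:
            Q=W[lab==i]; print(n,'sock',st[i,4],((np.percentile(Q,2,axis=0)+np.percentile(Q,98,axis=0))/2).round(4))
E
python3 -c "
from h import *
go((.494,-.354,.097),1.3)
c=snap('scene','s12.png')
for n in ('scene','top'):
  sockets(n,(.53,.341),.032); print(n,zfit(n,(.53,.341),.006,.05))
  print('tray',zfit(n,(.494,-.354),.06,.1))
sockets('scene',(.494,-.354),.092)
W=world(c);m=(abs(W[...,0]-.494)<.05)&(abs(W[...,1]+.354)<.08)&(abs(W[...,2]-.120)<.006);Q=W[m];print(len(Q),Q.mean(0),np.percentile(Q,[2,98],axis=0))
for l in ['tray_handle','tray_floor']: print([(d['p'],d['xy'],ray(c,d['xy'],.116)) for d in robot.tip_of(l,'scene')])
go((.494,-.354,.097),1.3)
"
```

```text
at [ 0.4886 -0.3321  0.2021] grip 0.0423 t 21.32 F [-0.1  0.6  0. ] -> t [-2.22  0.49 10.51] r [-0.001 -0.001  0.003] rows 3
scene sock 108 [0.4483 0.2785 0.0299]
scene sock 31 [0.4784 0.3072 0.0332]
scene sock 73 [0.4933 0.3097 0.0313]
scene sock 127 [0.4416 0.3925 0.0294]
scene sock 33 [0.5779 0.315  0.0321]
scene sock 133 [0.6192 0.2878 0.0298]
scene sock 63 [0.5957 0.317  0.0321]
scene sock 35 [0.5748 0.3723 0.032 ]
scene sock 69 [0.5948 0.3728 0.0309]
scene sock 158 [0.6135 0.4016 0.0296]
scene (([0.5314, 0.3402], 2.64, [197.1, 138.5]), 5828)
tray (([0.4957, -0.3554], 1.49, [197.5, 140.4]), 2292)
top sock 60 [0.6184 0.2896 0.0314]
top sock 64 [0.6118 0.4013 0.0321]
top sock 61 [0.4459 0.2812 0.0304]
top sock 67 [0.4402 0.3946 0.0302]
top (([0.5288, 0.3416], 3.39, [196.5, 139.3]), 3432)
tray (([0.5293, -0.315], 0.61, [122.8, 65.5]), 728)
scene sock 74 [ 0.4107 -0.4138  0.0892]
scene sock 77 [ 0.4079 -0.3007  0.0896]
scene sock 88 [ 0.5825 -0.4109  0.0899]
scene sock 88 [ 0.5793 -0.2969  0.0895]
122 [ 0.49688402 -0.35223757  0.12074198] [[ 0.48924409 -0.3922796   0.11455808]
 [ 0.50230771 -0.315823    0.12490945]]
[(0.52, [406.6, 280.0], array([0.61475919, 0.35003547, 0.116     ]))]
[(0.68, [192.0, 118.0], array([ 0.52334972, -0.31157875,  0.116     ]))]
 at [ 0.4886 -0.3344  0.2021] grip 0.0422 t 21.82 F [ 0.  -0.5  0. ] -> t [-1.97  0.5  10.51] r [-0.    -0.     0.001] rows 3
```

View pics/s12.png

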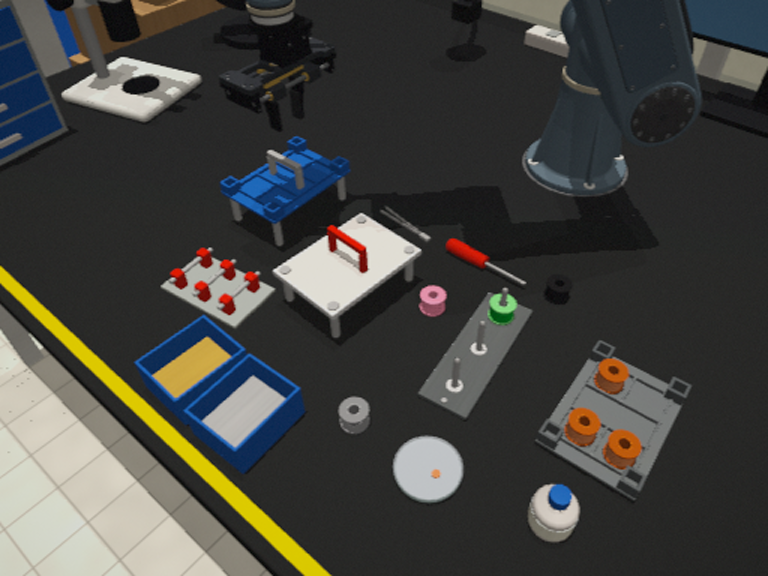

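send_rows([
  {"tx": -1.2,"ty": 0.3,"tz": 2,"rx": 0,"ry": 0,"rz": 0},
  {"tx": -2,"ty": 0.5,"tz": 4,"rx": 0,"ry": 0,"rz": 0},
  {"tx": -2.07,"ty": 0.5,"tz": 5,"rx": 0,"ry": 0,"rz": 0},
  {"tx": -2.07,"ty": 0.5,"tz": 5,"rx": 0,"ry": 0,"rz": 0},
  {"tx": -2.07,"ty": 0.5,"tz": 5,"rx": 0,"ry": 0,"rz": 0},
])

```text
time: 22.23
position: [0.4935, -0.3545, 0.1515]
tool_rot: [0.699, 0.715, 0.0, -0.001]
ft_force: [0.4, 0.3, -0.1]
grip_width: 0.0419
```

send_rows([
  {"tx": 0,"ty": 0,"tz": 0,"rx": 0,"ry": 0,"rz": 0},
  {"tx": 0,"ty": 0,"tz": 0,"rx": 0,"ry": 0,"rz": 0},
  {"tx": 0,"ty": 0,"tz": 0,"rx": 0,"ry": 0,"rz": 0},
])

```text
time: 22.48
position: [0.4945, -0.3552, 0.1532]
tool_rot: [0.698, 0.716, -0.0, 0.001]
ft_force: [-0.8, 0.4, -0.2]
grip_width: 0.0421
```

```bash
python3 -c "
from h import *
go((.494,-.355,.097),1.2)
c=snap('scene','s13.png',3)
a=cv2.imread('pics/s13.png');cv2.imwrite('pics/s13c.png',a[200:600,350:850])
"
```

```text
at [ 0.4945 -0.3552  0.1532] grip 0.0421 t 22.48 F [-0.8  0.4 -0.2] -> t [ 0.03 -0.05  5.62] r [0.001 0.001 0.003] rows 2
```

View pics/s13c.png

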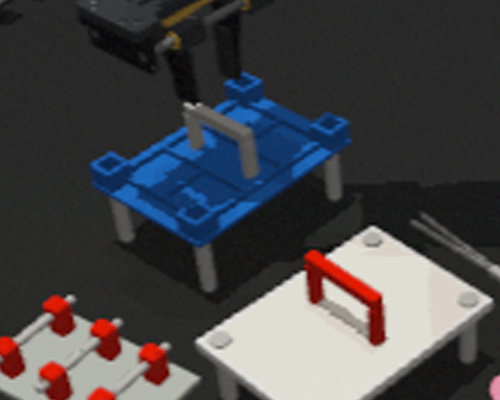

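send_rows([
  {"tx": 0,"ty": 0,"tz": 1.5,"rx": 0,"ry": 0,"rz": 0},
  {"tx": 0,"ty": 0,"tz": 3,"rx": 0,"ry": 0,"rz": 0},
  {"tx": 0,"ty": 0,"tz": 4.5,"rx": 0,"ry": 0,"rz": 0},
  {"tx": 0,"ty": 0,"tz": 5.3,"rx": 0,"ry": 0,"rz": 0},
  {"tx": 0,"ty": 0,"tz": 5.6,"rx": 0,"ry": 0,"rz": 0},
])

```text
time: 22.95
position: [0.4935, -0.3545, 0.0951]
tool_rot: [0.699, 0.716, 0.0, -0.001]
ft_force: [0.2, 0.2, -0.4]
grip_width: 0.0422
```

send_rows([
  {"tx": 0,"ty": 0,"tz": 0,"rx": 0,"ry": 0,"rz": 0},
  {"tx": 0,"ty": 0,"tz": 0,"rx": 0,"ry": 0,"rz": 0},
  {"tx": 0,"ty": 0,"tz": 0,"rx": 0,"ry": 0,"rz": 0},
])

```text
time: 23.2
position: [0.4946, -0.3556, 0.097]
tool_rot: [0.699, 0.716, -0.0, 0.001]
ft_force: [-0.5, -0.3, -0.3]
grip_width: 0.0418
```

send_rows([
  {"tx": 0,"ty": 0,"tz": 0,"rx": 0,"ry": 0,"rz": 0},
  {"tx": 0,"ty": 0,"tz": 0,"rx": 0,"ry": 0,"rz": 0},
  {"tx": 0,"ty": 0,"tz": 0,"rx": 0,"ry": 0,"rz": 0},
  {"tx": 0,"ty": 0,"tz": 0,"rx": 0,"ry": 0,"rz": 0},
  {"tx": 0,"ty": 0,"tz": 0,"rx": 0,"ry": 0,"rz": 0},
], claw=0.8, squeeze=25)

```text
time: 23.62
position: [0.494, -0.3551, 0.0962]
tool_rot: [0.699, 0.716, -0.0, 0.0]
ft_force: [-1.5, 0.3, 1.3]
grip_width: 0.0164
```

```bash
python3 -c "
from h import *
go((.494,-.355,.097),1.2)
"
```

```text
at [ 0.494  -0.3551  0.0962] grip 0.0164 t 23.62 F [-1.5  0.3  1.3] -> t [ 0.01 -0.   -0.08] r [-0.     0.     0.003] rows 1
```

Still closing; finish and squeeze, then lift a little.

send_rows([
  {"tx": 0,"ty": 0,"tz": 0,"rx": 0,"ry": 0,"rz": 0},
  {"tx": 0,"ty": 0,"tz": 0,"rx": 0,"ry": 0,"rz": 0},
  {"tx": 0,"ty": 0,"tz": 0,"rx": 0,"ry": 0,"rz": 0},
  {"tx": 0,"ty": 0,"tz": 0,"rx": 0,"ry": 0,"rz": 0},
], squeeze=55)

```text
time: 23.95
position: [0.4928, -0.355, 0.0962]
tool_rot: [0.698, 0.716, -0.001, -0.001]
ft_force: [-5.5, 0.1, 2.7]
grip_width: 0.0111
```

send_rows([
  {"tx": 0,"ty": 0,"tz": -0.5,"rx": 0,"ry": 0,"rz": 0},
  {"tx": 0,"ty": 0,"tz": -1.5,"rx": 0,"ry": 0,"rz": 0},
  {"tx": 0,"ty": 0,"tz": -3,"rx": 0,"ry": 0,"rz": 0},
  {"tx": 0,"ty": 0,"tz": -4,"rx": 0,"ry": 0,"rz": 0},
  {"tx": 0,"ty": 0,"tz": -4,"rx": 0,"ry": 0,"rz": 0},
])

```text
time: 24.37
position: [0.4958, -0.3563, 0.1386]
tool_rot: [0.699, 0.716, 0.0, 0.003]
ft_force: [0.5, -1.4, -4.4]
grip_width: 0.0113
```

```bash
python3 -c "
from h import *
go((.494,-.355,.25),1.2)
c=snap('scene','s14.png')
"
```

```text
at [ 0.4958 -0.3563  0.1386] grip 0.0113 t 24.37 F [ 0.5 -1.4 -4.4] -> t [  0.09  -0.13 -11.15] r [0.004 0.004 0.003] rows 3
```

View pics/s14.png

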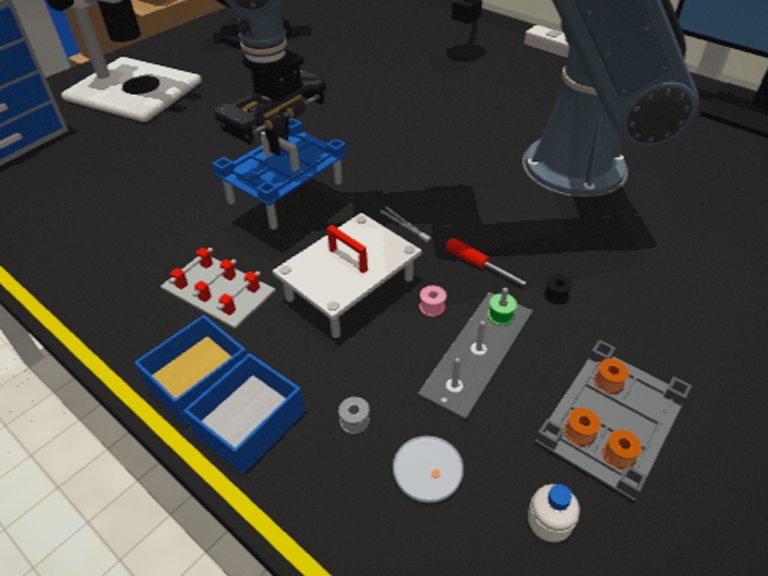

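send_rows([
  {"tx": 0,"ty": 0,"tz": -1.5,"rx": 0,"ry": 0,"rz": 0},
  {"tx": 0,"ty": 0,"tz": -4,"rx": 0,"ry": 0,"rz": 0},
  {"tx": 0,"ty": 0,"tz": -7,"rx": 0,"ry": 0,"rz": 0},
  {"tx": 1,"ty": 0.1,"tz": -10,"rx": 0,"ry": 0,"rz": 0},
  {"tx": 3,"ty": 0.2,"tz": -11.2,"rx": 0,"ry": 0,"rz": 0},
])

```text
time: 24.83
position: [0.4973, -0.3287, 0.2518]
tool_rot: [0.699, 0.715, -0.0, 0.005]
ft_force: [2.0, -0.7, -3.9]
grip_width: 0.0113
```

send_rows([
  {"tx": 3,"ty": 0.2,"tz": 0,"rx": 0,"ry": 0,"rz": 0},
  {"tx": 6,"ty": 0.4,"tz": 0,"rx": 0,"ry": 0,"rz": 0},
  {"tx": 9.5,"ty": 0.6,"tz": 0,"rx": 0,"ry": 0,"rz": 0},
  {"tx": 13,"ty": 0.9,"tz": 0,"rx": 0,"ry": 0,"rz": 0},
  {"tx": 16.5,"ty": 1.2,"tz": 0,"rx": 0,"ry": 0,"rz": 0},
])

```text
time: 25.25
position: [0.5026, -0.1579, 0.2473]
tool_rot: [0.699, 0.715, 0.0, -0.001]
ft_force: [0.7, 0.3, -4.2]
grip_width: 0.011
```

send_rows([
  {"tx": 3.5,"ty": 0.2,"tz": 0,"rx": 0,"ry": 0,"rz": 0},
  {"tx": 7,"ty": 0.5,"tz": 0,"rx": 0,"ry": 0,"rz": 0},
  {"tx": 10.5,"ty": 0.8,"tz": 0,"rx": 0,"ry": 0,"rz": 0},
  {"tx": 14,"ty": 1,"tz": 0,"rx": 0,"ry": 0,"rz": 0},
  {"tx": 17.5,"ty": 1.3,"tz": 0,"rx": 0,"ry": 0,"rz": 0},
])

```text
time: 25.67
position: [0.5112, 0.0174, 0.2474]
tool_rot: [0.699, 0.715, -0.0, -0.001]
ft_force: [0.8, -0.3, -5.3]
grip_width: 0.0112
```

```bash
python3 -c "
from h import *
go((.530,.341,.25),3.1)
"
```

```text
at [0.5112 0.0174 0.2474] grip 0.0112 t 25.67 F [ 0.8 -0.3 -5.3] -> t [32.3   2.66 -0.24] r [-0.002 -0.001 -0.03 ] rows 8
```

send_rows([
  {"tx": 3.5,"ty": 0.3,"tz": 0,"rx": 0,"ry": 0,"rz": -0.01},
  {"tx": 7,"ty": 0.6,"tz": 0,"rx": 0,"ry": 0,"rz": -0.02},
  {"tx": 10.5,"ty": 0.9,"tz": 0,"rx": 0,"ry": 0,"rz": -0.03},
  {"tx": 14,"ty": 1.2,"tz": 0,"rx": 0,"ry": 0,"rz": -0.03},
  {"tx": 17.5,"ty": 1.5,"tz": 0,"rx": 0,"ry": 0,"rz": -0.03},
])

```text
time: 26.08
position: [0.522, 0.1926, 0.2473]
tool_rot: [0.688, 0.726, -0.001, -0.001]
ft_force: [1.3, -0.7, -5.3]
grip_width: 0.0111
```

send_rows([
  {"tx": 3.5,"ty": 0.2,"tz": 0,"rx": 0,"ry": 0,"rz": 0},
  {"tx": 7,"ty": 0.4,"tz": 0,"rx": 0,"ry": 0,"rz": 0},
  {"tx": 10,"ty": 0.5,"tz": 0,"rx": 0,"ry": 0,"rz": 0},
  {"tx": 12,"ty": 0.6,"tz": 0,"rx": 0,"ry": 0,"rz": 0},
  {"tx": 13.3,"ty": 0.65,"tz": 0,"rx": 0,"ry": 0,"rz": 0},
])

```text
time: 26.5
position: [0.5212, 0.3266, 0.247]
tool_rot: [0.687, 0.727, -0.0, -0.001]
ft_force: [1.5, -0.3, -5.5]
grip_width: 0.0117
```

send_rows([
  {"tx": 0.5,"ty": 0,"tz": 0,"rx": 0,"ry": 0,"rz": 0},
  {"tx": 0.6,"ty": 0,"tz": 0,"rx": 0,"ry": 0,"rz": 0},
  {"tx": 0.6,"ty": 0,"tz": 0,"rx": 0,"ry": 0,"rz": 0},
  {"tx": 0.6,"ty": 0,"tz": 0,"rx": 0,"ry": 0,"rz": 0},
  {"tx": 0.6,"ty": 0,"tz": 0,"rx": 0,"ry": 0,"rz": 0},
])

```text
time: 26.92
position: [0.5221, 0.3284, 0.2481]
tool_rot: [0.688, 0.725, -0.0, 0.0]
ft_force: [0.3, -0.5, -5.3]
grip_width: 0.0114
```

send_rows([
  {"tx": 0,"ty": 0,"tz": 0,"rx": 0,"ry": 0,"rz": 0},
  {"tx": 0,"ty": 0,"tz": 0,"rx": 0,"ry": 0,"rz": 0},
  {"tx": 0,"ty": 0,"tz": 0,"rx": 0,"ry": 0,"rz": 0},
  {"tx": 0,"ty": 0,"tz": 0,"rx": 0,"ry": 0,"rz": 0},
  {"tx": 0,"ty": 0,"tz": 0,"rx": 0,"ry": 0,"rz": 0},
])

```text
time: 27.33
position: [0.522, 0.3297, 0.2481]
tool_rot: [0.688, 0.726, -0.0, 0.0]
ft_force: [0.5, 0.3, -5.4]
grip_width: 0.0109
```

```bash
python3 -c "
from h import *
go((.530,.341,.118),3.1)
c=snap('scene','s15.png')
for n in ('scene','top'):
  z=robot.get_obs()['position'][2]-.0962
  sockets(n,(.53,.341),z+.092); print(n,z,zfit(n,(.53,.341),z+.06,z+.1))
go((.530,.341,.118),3.1)
"
```

```text
at [0.522  0.3297 0.2481] grip 0.0109 t 27.33 F [ 0.5  0.3 -5.4] -> t [ 1.08  0.86 13.01] r [ 0.  0. -0.] rows 4
scene sock 58 [0.4424 0.2593 0.241 ]
scene sock 170 [0.436 0.381 0.241]
scene sock 204 [0.6137 0.2769 0.241 ]
scene sock 32 [0.5274 0.3647 0.2444]
scene sock 233 [0.6074 0.3904 0.2411]
scene 0.15193361781533554 (([0.5262, 0.3289], 3.24, [196.1, 139.1]), 5524)
top sock 76 [0.612  0.2774 0.2427]
top sock 76 [0.4405 0.2684 0.2426]
top 0.15189047960529228 (([0.5245, 0.2924], 2.91, [196.6, 64.8]), 2026)
 at [0.5219 0.3299 0.2481] grip 0.0114 t 27.58 F [-0.6 -0.6 -5.5] -> t [ 1.06  0.87 13.01] r [-0.  0.  0.] rows 4
```

View pics/s15.png

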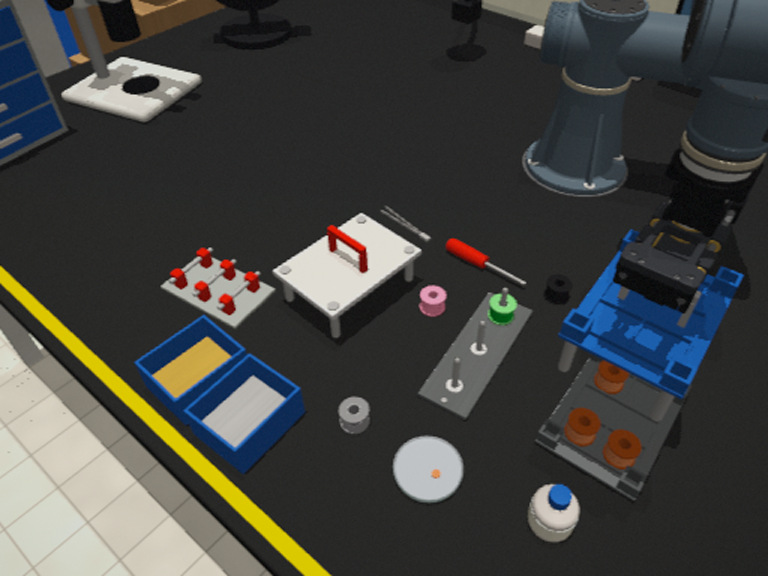

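send_rows([
  {"tx": 0.6,"ty": 0.5,"tz": 2,"rx": 0,"ry": 0,"rz": 0},
  {"tx": 1.06,"ty": 0.85,"tz": 4.5,"rx": 0,"ry": 0,"rz": 0},
  {"tx": 1.06,"ty": 0.85,"tz": 7,"rx": 0,"ry": 0,"rz": 0},
  {"tx": 1.06,"ty": 0.85,"tz": 9,"rx": 0,"ry": 0,"rz": 0},
  {"tx": 1.06,"ty": 0.85,"tz": 10.3,"rx": 0,"ry": 0,"rz": 0},
])

```text
time: 28.0
position: [0.5286, 0.3405, 0.1425]
tool_rot: [0.688, 0.726, -0.002, -0.001]
ft_force: [-1.1, 0.1, -4.9]
grip_width: 0.0115
```

send_rows([
  {"tx": 0,"ty": 0,"tz": 0.3,"rx": 0,"ry": 0,"rz": 0},
  {"tx": 0,"ty": 0,"tz": 0.3,"rx": 0,"ry": 0,"rz": 0},
  {"tx": 0,"ty": 0,"tz": 0.3,"rx": 0,"ry": 0,"rz": 0},
  {"tx": 0,"ty": 0,"tz": 0.3,"rx": 0,"ry": 0,"rz": 0},
  {"tx": 0,"ty": 0,"tz": 0.3,"rx": 0,"ry": 0,"rz": 0},
])

```text
time: 28.42
position: [0.5309, 0.3414, 0.1436]
tool_rot: [0.688, 0.726, 0.001, 0.001]
ft_force: [0.4, -0.1, -5.3]
grip_width: 0.011
```

```bash
python3 -c "
from h import *
go((.5299,.3408,.118),3.1)
c=snap('scene','s16.png',3)
a=cv2.imread('pics/s16.png');cv2.imwrite('pics/s16c.png',a[450:1050,1000:1536])
z=robot.get_obs()['position'][2]-.0962
for n in ('scene','top'):
  sockets(n,(.53,.341),z+.092);sockets(n,(.53,.341),.032); print(n,z,zfit(n,(.53,.341),z+.06,z+.1))
go((.5299,.3408,.118),3.1)
"
```

```text
at [0.5309 0.3414 0.1436] grip 0.011 t 28.42 F [ 0.4 -0.1 -5.3] -> t [-0.05 -0.11  2.56] r [ 0.003 -0.001 -0.   ] rows 1
scene sock 84 [0.4504 0.2745 0.1363]
scene sock 146 [0.4443 0.3923 0.1362]
scene sock 175 [0.6222 0.288  0.1366]
scene sock 196 [0.6161 0.4017 0.1367]
scene sock 114 [0.6197 0.2877 0.0295]
scene sock 70 [0.5971 0.3172 0.0319]
scene sock 198 [0.6087 0.3858 0.0299]
scene 0.047270092485988194 (([0.5343, 0.34], 3.37, [196.4, 139.2]), 4706)
top sock 69 [0.6204 0.289  0.1371]
top sock 69 [0.449  0.2798 0.1375]
top sock 43 [0.4457 0.2803 0.0316]
top 0.047270092485988194 (([0.5323, 0.3041], -1.09, [197.2, 75.4]), 1755)
 at [0.5299 0.3409 0.1423] grip 0.0115 t 28.77 F [ 0.5  0.2 -4.8] -> t [-0.01 -0.    2.43] r [ 0. -0. -0.] rows 1
```

View pics/s16c.png

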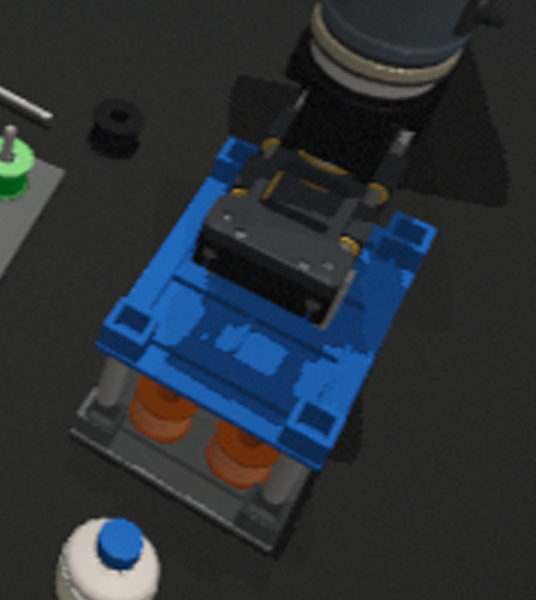

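send_rows([
  {"tx": 0.04,"ty": -0.2,"tz": 0.3,"rx": 0,"ry": 0,"rz": 0},
  {"tx": 0.04,"ty": -0.2,"tz": 0.6,"rx": 0,"ry": 0,"rz": 0},
  {"tx": 0.04,"ty": -0.2,"tz": 0.9,"rx": 0,"ry": 0,"rz": 0},
  {"tx": 0.04,"ty": -0.2,"tz": 1.1,"rx": 0,"ry": 0,"rz": 0},
  {"tx": 0.04,"ty": -0.2,"tz": 1.1,"rx": 0,"ry": 0,"rz": 0},
])

```text
time: 29.18
position: [0.5274, 0.341, 0.1302]
tool_rot: [0.688, 0.726, -0.001, -0.0]
ft_force: [-0.2, -0.7, -4.6]
grip_width: 0.0113
```

send_rows([
  {"tx": 0,"ty": 0,"tz": 0.2,"rx": 0,"ry": 0,"rz": 0},
  {"tx": 0,"ty": 0,"tz": 0.4,"rx": 0,"ry": 0,"rz": 0},
  {"tx": 0,"ty": 0,"tz": 0.6,"rx": 0,"ry": 0,"rz": 0},
  {"tx": 0,"ty": 0,"tz": 0.6,"rx": 0,"ry": 0,"rz": 0},
  {"tx": 0,"ty": 0,"tz": 0.6,"rx": 0,"ry": 0,"rz": 0},
])

```text
time: 29.6
position: [0.5277, 0.3412, 0.1249]
tool_rot: [0.688, 0.726, -0.0, -0.0]
ft_force: [-0.4, -0.2, -5.2]
grip_width: 0.0112
```

```bash
python3 -c "
from h import *
go((.5282,.3412,.1082),3.1)
print(robot.get_obs()['moment'])
c=snap('scene','s17.png',3)
a=cv2.imread('pics/s17.png');cv2.imwrite('pics/s17c.png',a[450:1050,1000:1536])
go((.5282,.3412,.1082),3.1)
"
```

```text
at [0.5277 0.3412 0.1249] grip 0.0112 t 29.6 F [-0.4 -0.2 -5.2] -> t [0.   0.05 1.67] r [-0.  0. -0.] rows 1
[-0.08738902  0.01674452  0.03641217]
 at [0.5278 0.3412 0.1251] grip 0.0113 t 29.65 F [-0.4 -0.2 -4.4] -> t [-0.    0.04  1.69] r [-0. -0. -0.] rows 1
```

View pics/s17c.png

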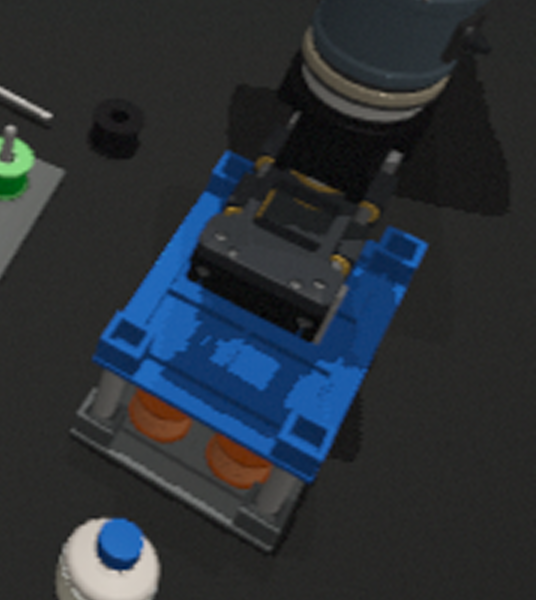

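send_rows([
  {"tx": 0,"ty": 0,"tz": 0.3,"rx": 0,"ry": 0,"rz": 0},
  {"tx": 0,"ty": 0,"tz": 0.6,"rx": 0,"ry": 0,"rz": 0},
  {"tx": 0,"ty": 0,"tz": 0.9,"rx": 0,"ry": 0,"rz": 0},
  {"tx": 0,"ty": 0,"tz": 1.1,"rx": 0,"ry": 0,"rz": 0},
  {"tx": 0,"ty": 0,"tz": 1.2,"rx": 0,"ry": 0,"rz": 0},
])

```text
time: 30.07
position: [0.5275, 0.3411, 0.1125]
tool_rot: [0.688, 0.726, -0.0, -0.0]
ft_force: [-0.4, 0.2, -5.7]
grip_width: 0.0116
```

send_rows([
  {"tx": 0,"ty": 0,"tz": 0.2,"rx": 0,"ry": 0,"rz": 0},
  {"tx": 0,"ty": 0,"tz": 0.4,"rx": 0,"ry": 0,"rz": 0},
  {"tx": 0,"ty": 0,"tz": 0.5,"rx": 0,"ry": 0,"rz": 0},
  {"tx": 0,"ty": 0,"tz": 0.5,"rx": 0,"ry": 0,"rz": 0},
  {"tx": 0,"ty": 0,"tz": 0.5,"rx": 0,"ry": 0,"rz": 0},
])

```text
time: 30.48
position: [0.5281, 0.3413, 0.1083]
tool_rot: [0.688, 0.726, 0.0, 0.0]
ft_force: [-0.2, 0.7, -3.3]
grip_width: 0.0114
```

```bash
python3 -c "
from h import *
go((.5282,.3412,.1082),3.1)
"
```

```text
at [0.5281 0.3413 0.1083] grip 0.0114 t 30.48 F [-0.2  0.7 -3.3] -> t [-0.01  0.01  0.01] r [ 0.001 -0.    -0.   ] rows 1
```

send_rows([
  {"tx": 0,"ty": 0,"tz": 0,"rx": 0,"ry": 0,"rz": 0},
  {"tx": 0,"ty": 0,"tz": 0,"rx": 0,"ry": 0,"rz": 0},
  {"tx": 0,"ty": 0,"tz": 0,"rx": 0,"ry": 0,"rz": 0},
  {"tx": 0,"ty": 0,"tz": 0,"rx": 0,"ry": 0,"rz": 0},
  {"tx": 0,"ty": 0,"tz": 0,"rx": 0,"ry": 0,"rz": 0},
], claw=3.5, squeeze=30)

```text
time: 30.9
position: [0.5281, 0.3414, 0.1085]
tool_rot: [0.688, 0.726, 0.0, 0.0]
ft_force: [0.4, -0.0, 0.2]
grip_width: 0.0326
```

send_rows([
  {"tx": 0,"ty": 0,"tz": -0.5,"rx": 0,"ry": 0,"rz": 0},
  {"tx": 0,"ty": 0,"tz": -1.5,"rx": 0,"ry": 0,"rz": 0},
  {"tx": 0,"ty": 0,"tz": -3.5,"rx": 0,"ry": 0,"rz": 0},
  {"tx": 0,"ty": 0,"tz": -6.5,"rx": 0,"ry": 0,"rz": 0},
  {"tx": 0,"ty": 0,"tz": -10,"rx": 0,"ry": 0,"rz": 0},
])

```text
time: 31.32
position: [0.5267, 0.3407, 0.2083]
tool_rot: [0.688, 0.726, -0.002, -0.001]
ft_force: [-0.9, 0.2, 0.4]
grip_width: 0.0345
```

send_rows([
  {"tx": -2,"ty": -0.6,"tz": -1,"rx": 0,"ry": 0,"rz": 0},
  {"tx": -6,"ty": -1.8,"tz": -1,"rx": 0,"ry": 0,"rz": 0},
  {"tx": -10,"ty": -3,"tz": -1,"rx": 0,"ry": 0,"rz": 0},
  {"tx": -14,"ty": -4.2,"tz": -1,"rx": 0,"ry": 0,"rz": 0},
  {"tx": -17.5,"ty": -5.3,"tz": -1,"rx": 0,"ry": 0,"rz": 0},
], claw=5.4)

```text
time: 31.73
position: [0.4837, 0.1619, 0.2193]
tool_rot: [0.688, 0.726, 0.0, 0.001]
ft_force: [0.3, -0.7, 0.1]
grip_width: 0.0529
```

send_rows([
  {"tx": -2.5,"ty": -0.8,"tz": 0,"rx": 0,"ry": 0,"rz": 0},
  {"tx": -4,"ty": -1.2,"tz": 0,"rx": 0,"ry": 0,"rz": 0},
  {"tx": -4.6,"ty": -1.4,"tz": 1,"rx": 0,"ry": 0,"rz": 0},
  {"tx": -4.6,"ty": -1.4,"tz": 3,"rx": 0,"ry": 0,"rz": 0},
  {"tx": -4.6,"ty": -1.4,"tz": 5,"rx": 0,"ry": 0,"rz": 0},
])

```text
time: 32.15
position: [0.4742, 0.1162, 0.1695]
tool_rot: [0.688, 0.725, 0.002, 0.002]
ft_force: [-0.3, -0.0, -0.1]
grip_width: 0.0536
```

send_rows([
  {"tx": 0,"ty": 0,"tz": 1.5,"rx": 0,"ry": 0,"rz": 0},
  {"tx": 0,"ty": 0,"tz": 2.5,"rx": 0,"ry": 0,"rz": 0},
  {"tx": 0,"ty": 0,"tz": 3,"rx": 0,"ry": 0,"rz": 0},
  {"tx": 0,"ty": 0,"tz": 3,"rx": 0,"ry": 0,"rz": 0},
  {"tx": 0,"ty": 0,"tz": 3,"rx": 0,"ry": 0,"rz": 0},
])

```text
time: 32.57
position: [0.4734, 0.117, 0.1387]
tool_rot: [0.688, 0.726, 0.0, 0.0]
ft_force: [0.5, -0.3, -0.7]
grip_width: 0.0538
```

```bash
python3 -c "
from h import *
go((.4727,.1166,.0185),3)
c=snap('scene','s18.png')
sockets('scene',(.528,.341),.104)
W=world(c)
for r in robot.outline_of('green1','scene'):
        Q=W[r['pixels']];zt=np.nanpercentile(Q[:,2],90);k=abs(Q[:,2]-zt)<.006
        print(round(r['p'],2),r['xy'],zt.round(4),cv2.minEnclosingCircle(Q[k,:2].astype(np.float32)))
for n in('scene','top'): print(n,zfit(n,(.528,.341),.07,.113),zfit(n,(.58,-.117),.062,.08))
go((.4727,.1166,.0185),3)
"
```

```text
at [0.4734 0.117  0.1387] grip 0.0538 t 32.57 F [ 0.5 -0.3 -0.7] -> t [-0.03 -0.08 12.02] r [0.001 0.    0.002] rows 3
scene sock 127 [0.4479 0.2787 0.1015]
scene sock 143 [0.4411 0.3922 0.1011]
scene sock 159 [0.6193 0.288  0.1012]
scene sock 180 [0.6135 0.4014 0.1011]
0.76 [331.7, 203.2] 0.042 ((0.47153255343437195, 0.11459683626890182), 0.02205357514321804)
0.74 [287.1, 308.8] 0.0158 ((0.7593883275985718, 0.18655896186828613), 0.046997327357530594)
0.7 [369.3, 193.9] 0.032 ((0.3677368462085724, 0.15902309119701385), 0.021055012941360474)
0.69 [286.8, 200.9] 0.0319 ((0.5205485820770264, 0.0124001270160079), 0.022469064220786095)
0.32 [393.0, 307.7] 0.0318 ((0.616237223148346, 0.34458059072494507), 0.071148581802845)
scene (([0.5314, 0.3401], 3.12, [197.0, 138.4]), 5966) (([0.5814, -0.118], -3.72, [197.9, 141.0]), 3270)
top (([0.529, 0.3414], 3.19, [196.6, 139.7]), 3673) (([0.5785, -0.1163], -2.76, [197.3, 138.7]), 3429)
 at [0.4731 0.117  0.1386] grip 0.0539 t 32.92 F [ 0.4  1.  -0.3] -> t [-0.03 -0.06 12.01] r [0.001 0.    0.002] rows 3
```

View pics/s18.png

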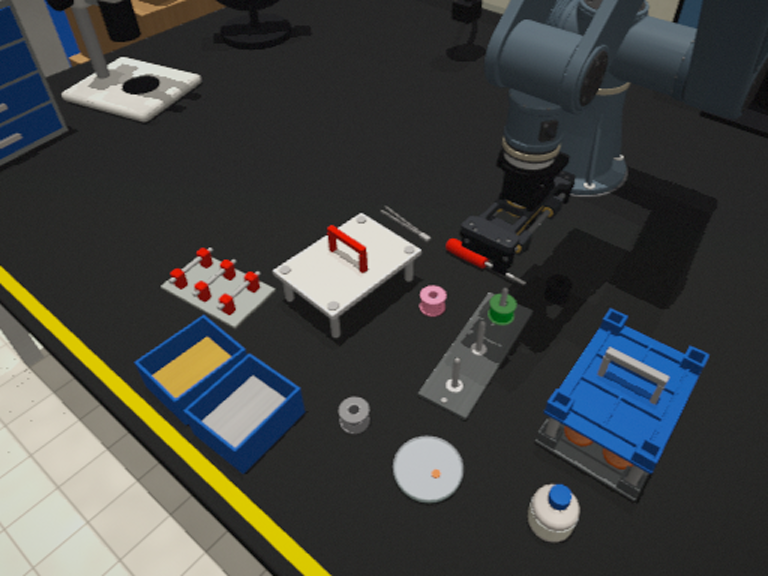

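send_rows([
  {"tx": -0.05,"ty": -0.1,"tz": 2.5,"rx": 0,"ry": 0,"rz": 0},
  {"tx": -0.05,"ty": -0.1,"tz": 5.5,"rx": 0,"ry": 0,"rz": 0},
  {"tx": -0.05,"ty": -0.1,"tz": 8.5,"rx": 0,"ry": 0,"rz": 0},
  {"tx": -0.05,"ty": -0.1,"tz": 10.5,"rx": 0,"ry": 0,"rz": 0},
  {"tx": -0.05,"ty": -0.1,"tz": 11.5,"rx": 0,"ry": 0,"rz": 0},
])

```text
time: 33.33
position: [0.4706, 0.1163, 0.021]
tool_rot: [0.688, 0.726, -0.001, -0.001]
ft_force: [-1.1, 0.8, -0.9]
grip_width: 0.0539
```

send_rows([
  {"tx": 0,"ty": 0,"tz": 0.3,"rx": 0,"ry": 0,"rz": 0},
  {"tx": 0,"ty": 0,"tz": 0.5,"rx": 0,"ry": 0,"rz": 0},
  {"tx": 0,"ty": 0,"tz": 0.5,"rx": 0,"ry": 0,"rz": 0},
  {"tx": 0,"ty": 0,"tz": 0.5,"rx": 0,"ry": 0,"rz": 0},
])

```text
time: 33.67
position: [0.4728, 0.1164, 0.0191]
tool_rot: [0.688, 0.726, 0.001, 0.001]
ft_force: [0.4, -0.3, 0.2]
grip_width: 0.054
```

send_rows([
  {"tx": 0,"ty": 0,"tz": 0,"rx": 0,"ry": 0,"rz": 0},
  {"tx": 0,"ty": 0,"tz": 0,"rx": 0,"ry": 0,"rz": 0},
  {"tx": 0,"ty": 0,"tz": 0,"rx": 0,"ry": 0,"rz": 0},
  {"tx": 0,"ty": 0,"tz": 0,"rx": 0,"ry": 0,"rz": 0},
  {"tx": 0,"ty": 0,"tz": 0,"rx": 0,"ry": 0,"rz": 0},
], claw=3.6)

```text
time: 34.08
position: [0.4715, 0.1164, 0.0188]
tool_rot: [0.688, 0.726, -0.0, -0.0]
ft_force: [-2.3, 0.7, 6.1]
grip_width: 0.0418
```

```bash
python3 -c "
from h import *
p=inframe((.528,.341),3.1,-.0525,-.028);print(p)
go((*p,.16),3.1)
"
```

```text
(np.float64(0.4770910315714476), np.float64(0.3102018355491654))
 at [0.4715 0.1164 0.0188] grip 0.0418 t 34.08 F [-2.3  0.7  6.1] -> t [ 19.32   1.6  -14.12] r [-0. -0. -0.] rows 6
```

send_rows([
  {"tx": 0,"ty": 0,"tz": -1.5,"rx": 0,"ry": 0,"rz": 0},
  {"tx": 0,"ty": 0,"tz": -4,"rx": 0,"ry": 0,"rz": 0},
  {"tx": 0,"ty": 0,"tz": -7.5,"rx": 0,"ry": 0,"rz": 0},
  {"tx": 0,"ty": 0,"tz": -11,"rx": 0,"ry": 0,"rz": 0},
  {"tx": 1,"ty": 0,"tz": -14,"rx": 0,"ry": 0,"rz": 0},
])

```text
time: 34.5
position: [0.4717, 0.1255, 0.16]
tool_rot: [0.688, 0.725, 0.0, 0.001]
ft_force: [0.8, 0.2, -1.1]
grip_width: 0.0418
```

send_rows([
  {"tx": 2,"ty": 0.2,"tz": -1.5,"rx": 0,"ry": 0,"rz": 0},
  {"tx": 5,"ty": 0.4,"tz": -2,"rx": 0,"ry": 0,"rz": 0},
  {"tx": 8.5,"ty": 0.7,"tz": -2,"rx": 0,"ry": 0,"rz": 0},
  {"tx": 12,"ty": 1,"tz": -2,"rx": 0,"ry": 0,"rz": 0},
  {"tx": 15,"ty": 1.3,"tz": -2,"rx": 0,"ry": 0,"rz": 0},
])

```text
time: 34.92
position: [0.4761, 0.2788, 0.1785]
tool_rot: [0.688, 0.726, 0.001, 0.0]
ft_force: [0.1, -0.2, -1.1]
grip_width: 0.0418
```

send_rows([
  {"tx": 2,"ty": 0.2,"tz": 0,"rx": 0,"ry": 0,"rz": 0},
  {"tx": 3,"ty": 0.3,"tz": 0,"rx": 0,"ry": 0,"rz": 0},
  {"tx": 3.4,"ty": 0.3,"tz": 0.5,"rx": 0,"ry": 0,"rz": 0},
  {"tx": 3.4,"ty": 0.3,"tz": 1.5,"rx": 0,"ry": 0,"rz": 0},
  {"tx": 3.4,"ty": 0.3,"tz": 2.5,"rx": 0,"ry": 0,"rz": 0},
])

```text
time: 35.33
position: [0.4771, 0.3099, 0.1521]
tool_rot: [0.688, 0.726, -0.0, 0.0]
ft_force: [-0.4, 0.2, -2.1]
grip_width: 0.042
```

send_rows([
  {"tx": 0,"ty": 0,"tz": 0.5,"rx": 0,"ry": 0,"rz": 0},
  {"tx": 0,"ty": 0,"tz": 0.5,"rx": 0,"ry": 0,"rz": 0},
  {"tx": 0,"ty": 0,"tz": 0.5,"rx": 0,"ry": 0,"rz": 0},
  {"tx": 0,"ty": 0,"tz": 0.5,"rx": 0,"ry": 0,"rz": 0},
])

```text
time: 35.67
position: [0.4777, 0.3103, 0.148]
tool_rot: [0.688, 0.726, -0.0, 0.0]
ft_force: [-0.6, -0.1, -1.7]
grip_width: 0.0421
```

```bash
python3 -c "
from h import *
p=inframe((.528,.341),3.1,-.0525,-.027)
go((*p,.0935),3.1)
snap('scene','s19.png')
go((*p,.0935),3.1)
"
```

```text
at [0.4777 0.3103 0.148 ] grip 0.0421 t 35.67 F [-0.6 -0.1 -1.7] -> t [ 0.09 -0.06  5.45] r [-0.     0.    -0.001] rows 2
 at [0.4778 0.3105 0.1483] grip 0.0419 t 35.72 F [ 0.3  0.6 -0.5] -> t [ 0.07 -0.08  5.48] r [ 0.001 -0.    -0.001] rows 2
```

View pics/s19.png

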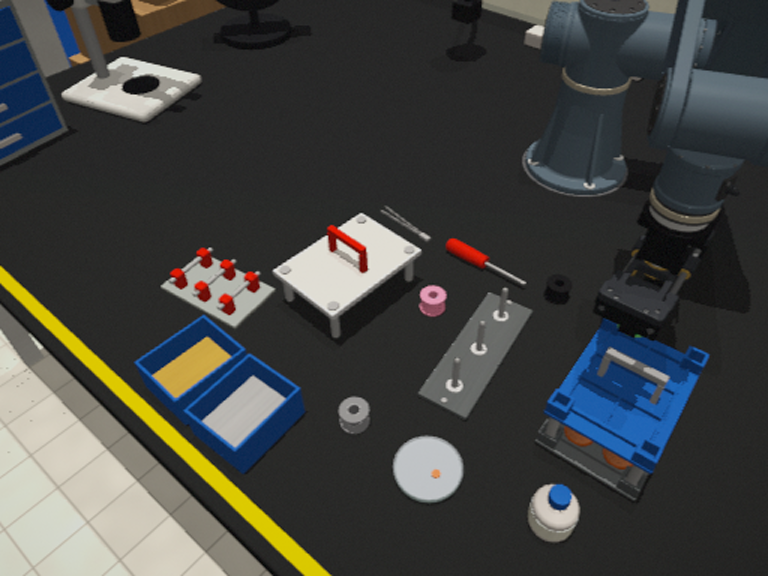

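send_rows([
  {"tx": 0.05,"ty": -0.08,"tz": 1.5,"rx": 0,"ry": 0,"rz": 0},
  {"tx": 0.05,"ty": -0.08,"tz": 3,"rx": 0,"ry": 0,"rz": 0},
  {"tx": 0.05,"ty": -0.08,"tz": 4.3,"rx": 0,"ry": 0,"rz": 0},
  {"tx": 0.05,"ty": -0.08,"tz": 5,"rx": 0,"ry": 0,"rz": 0},
  {"tx": 0.05,"ty": -0.08,"tz": 5.3,"rx": 0,"ry": 0,"rz": 0},
])

```text
time: 36.13
position: [0.4763, 0.3111, 0.0944]
tool_rot: [0.688, 0.726, -0.001, -0.0]
ft_force: [0.1, 0.2, -2.1]
grip_width: 0.0418
```

send_rows([
  {"tx": 0,"ty": 0,"tz": 0.05,"rx": 0,"ry": 0,"rz": 0},
  {"tx": 0,"ty": 0,"tz": 0.05,"rx": 0,"ry": 0,"rz": 0},
  {"tx": 0,"ty": 0,"tz": 0.05,"rx": 0,"ry": 0,"rz": 0},
])

```text
time: 36.38
position: [0.4772, 0.3117, 0.0954]
tool_rot: [0.688, 0.726, 0.001, 0.0]
ft_force: [0.4, 0.2, -0.9]
grip_width: 0.0414
```

send_rows([
  {"tx": 0,"ty": 0,"tz": 0,"rx": 0,"ry": 0,"rz": 0},
  {"tx": 0,"ty": 0,"tz": 0,"rx": 0,"ry": 0,"rz": 0},
  {"tx": 0,"ty": 0,"tz": 0,"rx": 0,"ry": 0,"rz": 0},
  {"tx": 0,"ty": 0,"tz": -1,"rx": 0,"ry": 0,"rz": 0},
  {"tx": 0,"ty": 0,"tz": -3,"rx": 0,"ry": 0,"rz": 0},
], claw=5.1)

```text
time: 36.8
position: [0.475, 0.3107, 0.1235]
tool_rot: [0.688, 0.726, -0.002, -0.001]
ft_force: [1.0, 0.5, 0.1]
grip_width: 0.0507
```

send_rows([
  {"tx": 0,"ty": 0,"tz": -3,"rx": 0,"ry": 0,"rz": 0},
  {"tx": 0,"ty": 0,"tz": -6.5,"rx": 0,"ry": 0,"rz": 0},
  {"tx": -1,"ty": 0,"tz": -9.5,"rx": 0,"ry": 0,"rz": 0},
  {"tx": -4,"ty": 0.5,"tz": -11,"rx": 0,"ry": 0,"rz": 0},
  {"tx": -8,"ty": 1.2,"tz": -11.5,"rx": 0,"ry": 0,"rz": 0},
])

```text
time: 37.22
position: [0.4946, 0.234, 0.2444]
tool_rot: [0.686, 0.727, 0.004, 0.002]
ft_force: [1.2, 0.1, -0.4]
grip_width: 0.0511
```

send_rows([
  {"tx": -4,"ty": 1.2,"tz": 0,"rx": 0,"ry": 0,"rz": 0.03},
  {"tx": -8,"ty": 2.4,"tz": 0,"rx": 0,"ry": 0,"rz": 0.06},
  {"tx": -12,"ty": 3.6,"tz": 0,"rx": 0,"ry": 0,"rz": 0.09},
  {"tx": -16,"ty": 4.8,"tz": 0,"rx": 0,"ry": 0,"rz": 0.11},
  {"tx": -19,"ty": 5.7,"tz": 0,"rx": 0,"ry": 0,"rz": 0.11},
])

```text
time: 37.63
position: [0.5611, 0.0424, 0.2409]
tool_rot: [0.727, 0.686, 0.0, 0.001]
ft_force: [0.4, -0.3, 0.5]
grip_width: 0.051
```

```bash
python3 -c "
from h import *
c=snap('scene','s20.png')
W=world(c)
for r in robot.outline_of('green1','scene')[:4]:
        Q=W[r['pixels']];zt=np.nanpercentile(Q[:,2],90);k=abs(Q[:,2]-zt)<.006
        print(round(r['p'],2),r['xy'],zt.round(4),cv2.minEnclosingCircle(Q[k,:2].astype(np.float32)))
sockets('scene',(.528,.341),.104)
for n in('scene','top'): print(n,zfit(n,(.58,-.117),.062,.08))
go((.5785,-.117,.2),-3.2)
"
```

```text
0.79 [371.6, 189.8] 0.0318 ((0.3656415641307831, 0.15741032361984253), 0.022148549556732178)
0.78 [420.0, 224.9] 0.1154 ((0.4795547425746918, 0.309422105550766), 0.02176690474152565)
0.75 [285.5, 198.7] 0.0318 ((0.5222477316856384, 0.013348100706934929), 0.020886249840259552)
0.4 [391.9, 307.3] 0.0318 ((0.6164447665214539, 0.3446934223175049), 0.07105550169944763)
scene sock 117 [0.4479 0.2783 0.1012]
scene sock 31 [0.4723 0.3094 0.1043]
scene sock 65 [0.4908 0.3112 0.1046]
scene sock 144 [0.4422 0.3922 0.1013]
scene sock 152 [0.6196 0.288  0.1014]
scene sock 180 [0.6136 0.4016 0.101 ]
scene (([0.5814, -0.118], -3.44, [198.0, 140.9]), 3275)
top (([0.5785, -0.1163], -2.74, [197.2, 138.8]), 3427)
 at [0.5595 0.0459 0.24  ] grip 0.0509 t 37.88 F [-0.2 -0.1 -0.5] -> t [-16.16   2.82   3.99] r [-0.    -0.001 -0.001] rows 5
```

View pics/s20.png

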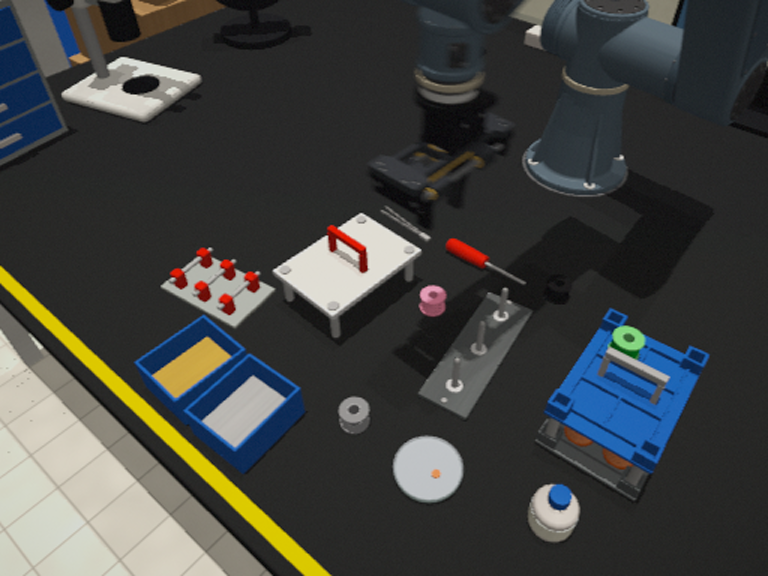

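send_rows([
  {"tx": -3,"ty": 0.5,"tz": 0,"rx": 0,"ry": 0,"rz": 0},
  {"tx": -7,"ty": 1.2,"tz": 0,"rx": 0,"ry": 0,"rz": 0},
  {"tx": -11,"ty": 1.9,"tz": 0.5,"rx": 0,"ry": 0,"rz": 0},
  {"tx": -14.5,"ty": 2.5,"tz": 1.5,"rx": 0,"ry": 0,"rz": 0},
  {"tx": -16.1,"ty": 2.8,"tz": 3,"rx": 0,"ry": 0,"rz": 0},
], claw=4.2)

```text
time: 38.3
position: [0.5807, -0.1193, 0.2111]
tool_rot: [0.727, 0.687, 0.001, 0.003]
ft_force: [-0.9, 1.4, 1.9]
grip_width: 0.0421
```

send_rows([
  {"tx": 0,"ty": 0,"tz": 1.5,"rx": 0,"ry": 0,"rz": 0},
  {"tx": 0,"ty": 0,"tz": 3.5,"rx": 0,"ry": 0,"rz": 0},
  {"tx": 0,"ty": 0,"tz": 5,"rx": 0,"ry": 0,"rz": 0},
  {"tx": 0,"ty": 0,"tz": 5.5,"rx": 0,"ry": 0,"rz": 0},
  {"tx": 0,"ty": 0,"tz": 5.5,"rx": 0,"ry": 0,"rz": 0},
])

```text
time: 38.72
position: [0.5778, -0.1146, 0.1534]
tool_rot: [0.726, 0.688, -0.001, -0.002]
ft_force: [-0.3, 0.0, -0.1]
grip_width: 0.0421
```

send_rows([
  {"tx": 0,"ty": 0,"tz": 0,"rx": 0,"ry": 0,"rz": 0},
  {"tx": 0,"ty": 0,"tz": 0,"rx": 0,"ry": 0,"rz": 0},
  {"tx": 0,"ty": 0,"tz": 0,"rx": 0,"ry": 0,"rz": 0},
  {"tx": 0,"ty": 0,"tz": 0,"rx": 0,"ry": 0,"rz": 0},
])

```text
time: 39.05
position: [0.5796, -0.1168, 0.1557]
tool_rot: [0.726, 0.687, 0.0, 0.001]
ft_force: [0.2, -0.2, 0.7]
grip_width: 0.0417
```

```bash
python3 -c "
from h import *
go((.5782,-.117,.097),-3.1)
c=snap('scene','s21.png',3)
a=cv2.imread('pics/s21.png');cv2.imwrite('pics/s21c.png',a[200:700,450:950])
print(zfit('scene',(.58,-.117),.062,.08))
go((.5782,-.117,.097),-3.1)
"
```

```text
at [ 0.5796 -0.1168  0.1557] grip 0.0417 t 39.05 F [ 0.2 -0.2  0.7] -> t [-0.03 -0.15  5.87] r [ 0.002  0.001 -0.002] rows 2
(([0.5816, -0.1179], -3.97, [197.8, 141.2]), 3260)
 at [ 0.5793 -0.1168  0.1553] grip 0.042 t 39.15 F [ 0.7 -0.5  0.1] -> t [-0.02 -0.12  5.83] r [ 0.001  0.    -0.002] rows 2
```

View pics/s21c.png

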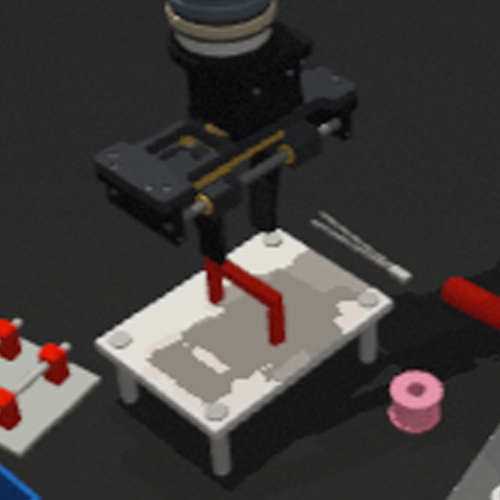

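send_rows([
  {"tx": 0,"ty": -0.1,"tz": 1.5,"rx": 0,"ry": 0,"rz": 0},
  {"tx": 0,"ty": -0.1,"tz": 3,"rx": 0,"ry": 0,"rz": 0},
  {"tx": 0,"ty": -0.1,"tz": 4.5,"rx": 0,"ry": 0,"rz": 0},
  {"tx": 0,"ty": -0.1,"tz": 5.4,"rx": 0,"ry": 0,"rz": 0},
  {"tx": 0,"ty": -0.1,"tz": 5.8,"rx": 0,"ry": 0,"rz": 0},
])

```text
time: 39.57
position: [0.5772, -0.1165, 0.0953]
tool_rot: [0.727, 0.687, -0.0, -0.001]
ft_force: [0.4, 0.3, -0.1]
grip_width: 0.0423
```

send_rows([
  {"tx": 0,"ty": 0,"tz": 0,"rx": 0,"ry": 0,"rz": 0},
  {"tx": 0,"ty": 0,"tz": 0,"rx": 0,"ry": 0,"rz": 0},
  {"tx": 0,"ty": 0,"tz": 0,"rx": 0,"ry": 0,"rz": 0},
  {"tx": 0,"ty": 0,"tz": 0,"rx": 0,"ry": 0,"rz": 0},
  {"tx": 0,"ty": 0,"tz": 0,"rx": 0,"ry": 0,"rz": 0},
], claw=0.8, squeeze=20)

```text
time: 39.98
position: [0.5785, -0.1169, 0.0973]
tool_rot: [0.727, 0.687, 0.0, 0.001]
ft_force: [0.3, 0.3, -0.9]
grip_width: 0.0163
```

send_rows([
  {"tx": 0,"ty": 0,"tz": 0,"rx": 0,"ry": 0,"rz": 0},
  {"tx": 0,"ty": 0,"tz": 0,"rx": 0,"ry": 0,"rz": 0},
  {"tx": 0,"ty": 0,"tz": 0,"rx": 0,"ry": 0,"rz": 0},
  {"tx": 0,"ty": 0,"tz": 0,"rx": 0,"ry": 0,"rz": 0},
  {"tx": 0,"ty": 0,"tz": 0,"rx": 0,"ry": 0,"rz": 0},
], squeeze=55)

```text
time: 40.4
position: [0.578, -0.1168, 0.0971]
tool_rot: [0.727, 0.687, 0.0, 0.0]
ft_force: [-2.3, 0.4, 4.7]
grip_width: 0.0113
```

```bash
python3 -c "
from h import *
go((.528,.341,.32),3.1)
"
```

```text
at [ 0.578  -0.1168  0.0971] grip 0.0113 t 40.4 F [-2.3  0.4  4.7] -> t [ 45.42  -7.55 -22.31] r [ 0.    0.   -0.11] rows 13
```

send_rows([
  {"tx": 0,"ty": 0,"tz": -0.7,"rx": 0,"ry": 0,"rz": 0},
  {"tx": 0,"ty": 0,"tz": -2.2,"rx": 0,"ry": 0,"rz": 0},
  {"tx": 0,"ty": 0,"tz": -4.7,"rx": 0,"ry": 0,"rz": 0},
  {"tx": 0,"ty": 0,"tz": -8,"rx": 0,"ry": 0,"rz": 0},
  {"tx": 0.5,"ty": 0,"tz": -11.5,"rx": 0,"ry": 0,"rz": 0},
])

```text
time: 40.82
position: [0.577, -0.1119, 0.211]
tool_rot: [0.727, 0.687, -0.001, -0.002]
ft_force: [1.5, -0.8, -1.8]
grip_width: 0.0112
```

send_rows([
  {"tx": 2,"ty": -0.3,"tz": -2.5,"rx": 0,"ry": 0,"rz": 0},
  {"tx": 5,"ty": -0.9,"tz": -4.3,"rx": 0,"ry": 0,"rz": 0},
  {"tx": 8.5,"ty": -1.4,"tz": -5,"rx": 0,"ry": 0,"rz": 0},
  {"tx": 12,"ty": -2,"tz": -5,"rx": 0,"ry": 0,"rz": 0},
  {"tx": 15.5,"ty": -2.6,"tz": -5,"rx": 0,"ry": 0,"rz": 0},
])

```text
time: 41.23
position: [0.5606, 0.0459, 0.2621]
tool_rot: [0.727, 0.687, 0.0, 0.0]
ft_force: [0.9, 0.2, -2.9]
grip_width: 0.0115
```

send_rows([
  {"tx": 3.5,"ty": -0.6,"tz": 0,"rx": 0,"ry": 0,"rz": -0.03},
  {"tx": 7,"ty": -1.2,"tz": 0,"rx": 0,"ry": 0,"rz": -0.06},
  {"tx": 10.5,"ty": -1.7,"tz": 0,"rx": 0,"ry": 0,"rz": -0.08},
  {"tx": 14,"ty": -2.3,"tz": 0,"rx": 0,"ry": 0,"rz": -0.1},
  {"tx": 17.5,"ty": -2.9,"tz": 0,"rx": 0,"ry": 0,"rz": -0.11},
])

```text
time: 41.65
position: [0.5408, 0.2225, 0.2609]
tool_rot: [0.687, 0.726, -0.001, -0.0]
ft_force: [0.5, 0.3, -3.3]
grip_width: 0.0115
```

```bash
python3 -c "
from h import *
go((.528,.341,.262),3.1)
"
```

```text
at [0.5408 0.2225 0.2609] grip 0.0115 t 41.65 F [ 0.5  0.3 -3.3] -> t [11.9  -0.62 -0.11] r [-0.002  0.     0.001] rows 3
```

send_rows([
  {"tx": 3.3,"ty": -0.2,"tz": 0,"rx": 0,"ry": 0,"rz": 0},
  {"tx": 6.5,"ty": -0.4,"tz": 0,"rx": 0,"ry": 0,"rz": 0},
  {"tx": 9,"ty": -0.5,"tz": 0,"rx": 0,"ry": 0,"rz": 0},
  {"tx": 10.7,"ty": -0.6,"tz": 0,"rx": 0,"ry": 0,"rz": 0},
  {"tx": 11.5,"ty": -0.6,"tz": 0,"rx": 0,"ry": 0,"rz": 0},
])

```text
time: 42.07
position: [0.5282, 0.3379, 0.2606]
tool_rot: [0.687, 0.727, -0.0, -0.001]
ft_force: [-0.0, 0.5, -2.7]
grip_width: 0.0111
```

send_rows([
  {"tx": 0.1,"ty": 0,"tz": 0.5,"rx": 0,"ry": 0,"rz": 0},
  {"tx": 0.1,"ty": 0,"tz": 1.5,"rx": 0,"ry": 0,"rz": 0},
  {"tx": 0.1,"ty": 0,"tz": 2.5,"rx": 0,"ry": 0,"rz": 0},
  {"tx": 0.1,"ty": 0,"tz": 3,"rx": 0,"ry": 0,"rz": 0},
  {"tx": 0.1,"ty": 0,"tz": 3,"rx": 0,"ry": 0,"rz": 0},
])

```text
time: 42.48
position: [0.5284, 0.3344, 0.229]
tool_rot: [0.688, 0.725, -0.003, -0.001]
ft_force: [-0.1, 0.9, -3.1]
grip_width: 0.0113
```

send_rows([
  {"tx": 0,"ty": 0,"tz": 0,"rx": 0,"ry": 0,"rz": 0},
  {"tx": 0,"ty": 0,"tz": 0,"rx": 0,"ry": 0,"rz": 0},
  {"tx": 0,"ty": 0,"tz": 0,"rx": 0,"ry": 0,"rz": 0},
  {"tx": 0,"ty": 0,"tz": 0,"rx": 0,"ry": 0,"rz": 0},
  {"tx": 0,"ty": 0,"tz": 0,"rx": 0,"ry": 0,"rz": 0},
])

```text
time: 42.9
position: [0.5298, 0.3364, 0.2321]
tool_rot: [0.688, 0.726, 0.0, 0.0]
ft_force: [0.1, 0.1, -2.6]
grip_width: 0.0115
```

```bash
python3 -c "
from h import *
go((.528,.341,.214),3.1)
c=snap('scene','s22.png',3)
a=cv2.imread('pics/s22.png');cv2.imwrite('pics/s22c.png',a[350:1000,1000:1536])
z=robot.get_obs()['position'][2]-.0971
for n in('scene','top'): print(n,zfit(n,(.528,.341),z+.062,z+.08))
sockets('scene',(.528,.341),.104)
go((.528,.341,.214),3.1)
"
```

```text
at [0.5298 0.3364 0.2321] grip 0.0115 t 42.9 F [ 0.1  0.1 -2.6] -> t [ 0.47 -0.16  1.81] r [ 0.001 -0.    -0.   ] rows 1
scene (([0.5353, 0.3346], 3.08, [194.1, 139.9]), 5413)
top (([0.5322, 0.2993], 2.4, [197.7, 68.8]), 2019)
scene sock 150 [0.6194 0.2878 0.1011]
scene sock 179 [0.6134 0.4016 0.1011]
 at [0.5296 0.3364 0.2318] grip 0.0111 t 43.1 F [-0.   0.  -2.5] -> t [ 0.47 -0.13  1.78] r [ 0. -0.  0.] rows 1
```

View pics/s22c.png

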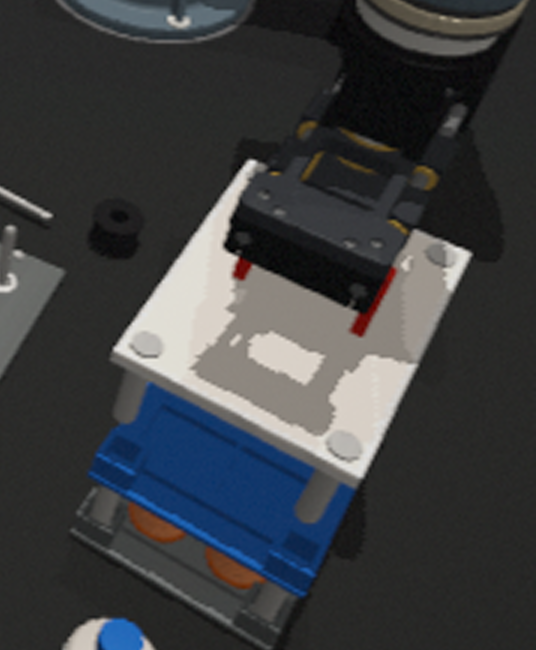

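send_rows([
  {"tx": 0.3,"ty": -0.07,"tz": 0.5,"rx": 0,"ry": 0,"rz": 0},
  {"tx": 0.55,"ty": -0.14,"tz": 1.2,"rx": 0,"ry": 0,"rz": 0},
  {"tx": 0.55,"ty": -0.14,"tz": 1.9,"rx": 0,"ry": 0,"rz": 0},
  {"tx": 0.55,"ty": -0.14,"tz": 2.3,"rx": 0,"ry": 0,"rz": 0},
  {"tx": 0.55,"ty": -0.14,"tz": 2.4,"rx": 0,"ry": 0,"rz": 0},
])

```text
time: 43.52
position: [0.5269, 0.3414, 0.2058]
tool_rot: [0.688, 0.726, -0.002, -0.001]
ft_force: [-0.9, -0.6, -2.7]
grip_width: 0.0115
```

send_rows([
  {"tx": 0,"ty": 0,"tz": 0,"rx": 0,"ry": 0,"rz": 0},
  {"tx": 0,"ty": 0,"tz": 0,"rx": 0,"ry": 0,"rz": 0},
  {"tx": 0,"ty": 0,"tz": 0,"rx": 0,"ry": 0,"rz": 0},
  {"tx": 0,"ty": 0,"tz": 0,"rx": 0,"ry": 0,"rz": 0},
  {"tx": 0,"ty": 0,"tz": 0,"rx": 0,"ry": 0,"rz": 0},
])

```text
time: 43.93
position: [0.5281, 0.3418, 0.208]
tool_rot: [0.688, 0.726, 0.0, 0.0]
ft_force: [0.2, -0.6, -2.6]
grip_width: 0.0111
```

```bash
python3 -c "
from h import *
go((.528,.3419,.1811),3.1)
c=snap('scene','s23.png',4)
a=cv2.imread('pics/s23.png');cv2.imwrite('pics/s23c.png',a[700:1200,1350:1950])
go((.528,.3419,.1811),3.1)
"
```

```text
at [0.5281 0.3418 0.208 ] grip 0.0111 t 43.93 F [ 0.2 -0.6 -2.6] -> t [ 0.01 -0.01  2.69] r [ 0.001 -0.    -0.   ] rows 1
 at [0.5281 0.3418 0.2079] grip 0.0111 t 43.98 F [-0.2 -0.3 -2.9] -> t [ 0.01 -0.01  2.68] r [ 0.001 -0.    -0.   ] rows 1
```

View pics/s23c.png

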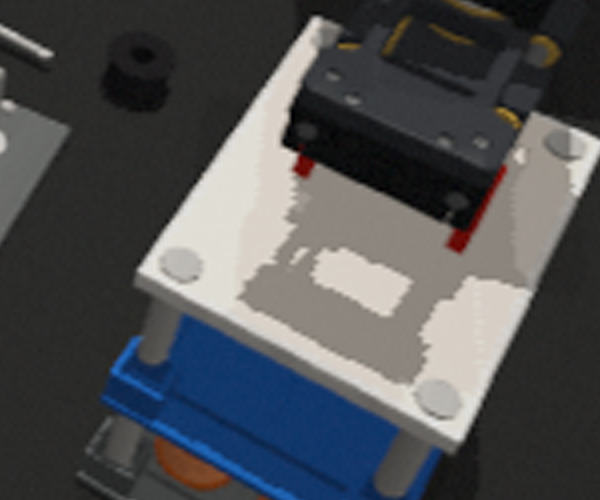

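Feet at about 0.111, just above the mouths. Lowering slowly.

send_rows([
  {"tx": 0,"ty": 0,"tz": 0.2,"rx": 0,"ry": 0,"rz": 0},
  {"tx": 0,"ty": 0,"tz": 0.45,"rx": 0,"ry": 0,"rz": 0},
  {"tx": 0,"ty": 0,"tz": 0.7,"rx": 0,"ry": 0,"rz": 0},
  {"tx": 0,"ty": 0,"tz": 0.9,"rx": 0,"ry": 0,"rz": 0},
  {"tx": 0,"ty": 0,"tz": 1,"rx": 0,"ry": 0,"rz": 0},
])

```text
time: 44.4
position: [0.5276, 0.3416, 0.197]
tool_rot: [0.688, 0.726, -0.0, -0.0]
ft_force: [0.3, 0.0, -2.9]
grip_width: 0.0113
```

send_rows([
  {"tx": 0,"ty": 0,"tz": 0,"rx": 0,"ry": 0,"rz": 0},
  {"tx": 0,"ty": 0,"tz": 0,"rx": 0,"ry": 0,"rz": 0},
  {"tx": 0,"ty": 0,"tz": 0,"rx": 0,"ry": 0,"rz": 0},
  {"tx": 0,"ty": 0,"tz": 0,"rx": 0,"ry": 0,"rz": 0},
])

```text
time: 44.73
position: [0.528, 0.3418, 0.1977]
tool_rot: [0.688, 0.726, 0.0, 0.0]
ft_force: [0.5, -0.2, -2.2]
grip_width: 0.0113
```

```bash
python3 -c "
from h import *
go((.528,.3419,.1811),3.1)
"
```

```text
at [0.528  0.3418 0.1977] grip 0.0113 t 44.73 F [ 0.5 -0.2 -2.2] -> t [0.01 0.   1.66] r [ 0. -0. -0.] rows 1
```

send_rows([
  {"tx": 0,"ty": 0,"tz": 0.3,"rx": 0,"ry": 0,"rz": 0},
  {"tx": 0,"ty": 0,"tz": 0.6,"rx": 0,"ry": 0,"rz": 0},
  {"tx": 0,"ty": 0,"tz": 0.9,"rx": 0,"ry": 0,"rz": 0},
  {"tx": 0,"ty": 0,"tz": 1.1,"rx": 0,"ry": 0,"rz": 0},
  {"tx": 0,"ty": 0,"tz": 1.2,"rx": 0,"ry": 0,"rz": 0},
])

```text
time: 45.15
position: [0.5275, 0.3416, 0.1849]
tool_rot: [0.688, 0.726, -0.001, -0.0]
ft_force: [-0.0, -0.2, -3.5]
grip_width: 0.0114
```

send_rows([
  {"tx": 0,"ty": 0,"tz": 0.2,"rx": 0,"ry": 0,"rz": 0},
  {"tx": 0,"ty": 0,"tz": 0.4,"rx": 0,"ry": 0,"rz": 0},
  {"tx": 0,"ty": 0,"tz": 0.47,"rx": 0,"ry": 0,"rz": 0},
  {"tx": 0,"ty": 0,"tz": 0.47,"rx": 0,"ry": 0,"rz": 0},
  {"tx": 0,"ty": 0,"tz": 0.47,"rx": 0,"ry": 0,"rz": 0},
])

```text
time: 45.57
position: [0.5282, 0.3419, 0.1817]
tool_rot: [0.688, 0.726, 0.001, 0.0]
ft_force: [-1.2, -0.5, 3.2]
grip_width: 0.0111
```

```bash
python3 -c "
from h import *
go((.528,.3419,.1811),3.1)
c=snap('scene','s24.png')
for n in('scene',): print(n,zfit(n,(.528,.341),.146,.164))
go((.528,.3419,.1811),3.1)
"
```

```text
at [0.5282 0.3419 0.1817] grip 0.0111 t 45.57 F [-1.2 -0.5  3.2] -> t [ 0.   -0.02  0.06] r [ 0.001 -0.    -0.   ] rows 1
scene (([0.5334, 0.34], 3.07, [194.4, 140.0]), 5000)
 at [0.5282 0.3419 0.1817] grip 0.0113 t 45.67 F [-1.3 -0.8  3.8] -> t [ 0.   -0.02  0.06] r [ 0.001 -0.    -0.   ] rows 1
```

View pics/s24.png

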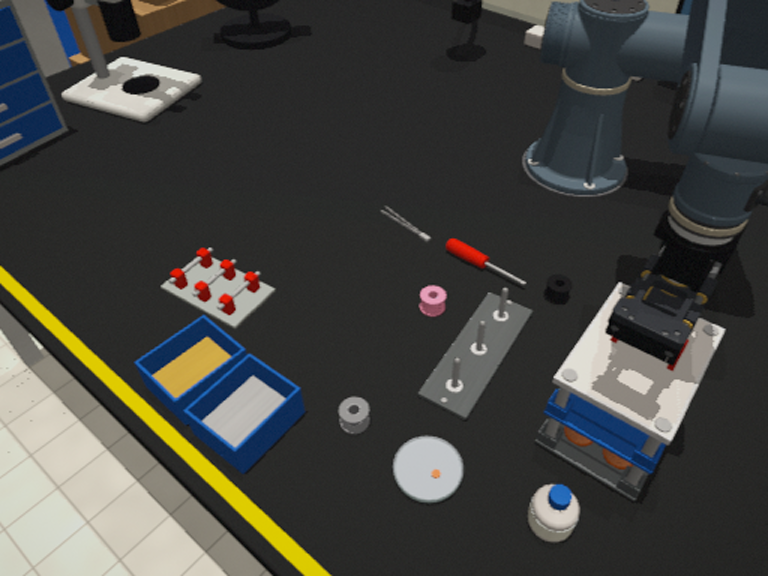

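send_rows([
  {"tx": 0,"ty": 0,"tz": 0,"rx": 0,"ry": 0,"rz": 0},
  {"tx": 0,"ty": 0,"tz": 0,"rx": 0,"ry": 0,"rz": 0},
  {"tx": 0,"ty": 0,"tz": 0,"rx": 0,"ry": 0,"rz": 0},
  {"tx": 0,"ty": 0,"tz": 0,"rx": 0,"ry": 0,"rz": 0},
  {"tx": 0,"ty": 0,"tz": 0,"rx": 0,"ry": 0,"rz": 0},
], claw=3.6, squeeze=20)

```text
time: 46.08
position: [0.5278, 0.3417, 0.1805]
tool_rot: [0.688, 0.726, -0.0, -0.0]
ft_force: [-0.3, -0.8, -0.4]
grip_width: 0.0332
```

send_rows([
  {"tx": 0,"ty": 0,"tz": -0.5,"rx": 0,"ry": 0,"rz": 0},
  {"tx": 0,"ty": 0,"tz": -1.5,"rx": 0,"ry": 0,"rz": 0},
  {"tx": 0,"ty": 0,"tz": -3.5,"rx": 0,"ry": 0,"rz": 0},
  {"tx": 0,"ty": 0,"tz": -6.5,"rx": 0,"ry": 0,"rz": 0},
  {"tx": 0,"ty": 0,"tz": -10,"rx": 0,"ry": 0,"rz": 0},
])

```text
time: 46.5
position: [0.5269, 0.3413, 0.2811]
tool_rot: [0.688, 0.726, -0.002, -0.001]
ft_force: [1.1, 0.2, -0.6]
grip_width: 0.0359
```

send_rows([
  {"tx": -3,"ty": -0.5,"tz": 0,"rx": 0,"ry": 0,"rz": 0},
  {"tx": -7,"ty": -1,"tz": 0,"rx": 0,"ry": 0,"rz": 0},
  {"tx": -11,"ty": -2,"tz": 0,"rx": 0,"ry": 0,"rz": 0},
  {"tx": -15,"ty": -3,"tz": 0,"rx": 0,"ry": 0,"rz": 0},
  {"tx": -19,"ty": -4,"tz": 0,"rx": 0,"ry": 0,"rz": 0},
])

```text
time: 46.92
position: [0.4979, 0.1484, 0.2821]
tool_rot: [0.687, 0.726, 0.001, 0.001]
ft_force: [0.2, -1.2, 0.9]
grip_width: 0.0362
```

send_rows([
  {"tx": -4,"ty": 0,"tz": 0,"rx": 0,"ry": 0,"rz": 0},
  {"tx": -8,"ty": 0,"tz": 0,"rx": 0,"ry": 0,"rz": 0},
  {"tx": -12,"ty": 0,"tz": 0,"rx": 0,"ry": 0,"rz": 0},
  {"tx": -15,"ty": 0,"tz": 0,"rx": 0,"ry": 0,"rz": 0},
  {"tx": -16,"ty": 0,"tz": 0,"rx": 0,"ry": 0,"rz": 0},
])

```text
time: 47.33
position: [0.5077, -0.0141, 0.2822]
tool_rot: [0.689, 0.725, 0.0, 0.002]
ft_force: [-0.1, 0.8, -0.1]
grip_width: 0.0359
```

```bash
python3 -c "
from h import *
go((.528,.3419,.1811),3.1)
c=snap('scene','s25.png')
z=lambda n,a,b:zfit(n,(.528,.341),a,b)
for n in('scene','top'):
  print(n,'cover',z(n,.146,.166),'tray',z(n,.075,.112))
  W=world(robot.camera(n));m=(abs(W[...,0]-.528)<.12)&(abs(W[...,1]-.341)<.09)&(abs(W[...,2]-.156)<.01)
  Q=W[m];A=np.c_[Q[:,:2]-Q[:,:2].mean(0),np.ones(len(Q))];print('plane',np.linalg.lstsq(A,Q[:,2],rcond=None)[0].round(4))
"
```

```text
at [ 0.5077 -0.0141  0.2822] grip 0.0359 t 47.33 F [-0.1  0.8 -0.1] -> t [35.48  3.78 10.03] r [ 0.002  0.002 -0.004] rows 9
scene cover (([0.5315, 0.3398], 3.58, [197.9, 139.4]), 6365) tray (([0.6071, 0.3445], -86.95, [137.5, 47.0]), 1670)
plane [-0.0054 -0.0008  0.1568]
top cover (([0.5289, 0.3414], 3.24, [196.9, 140.5]), 4052) tray (([0.5278, 0.3385], 2.8, [195.9, 135.6]), 487)
plane [0.0009 0.001  0.1566]
```

View pics/s25.png

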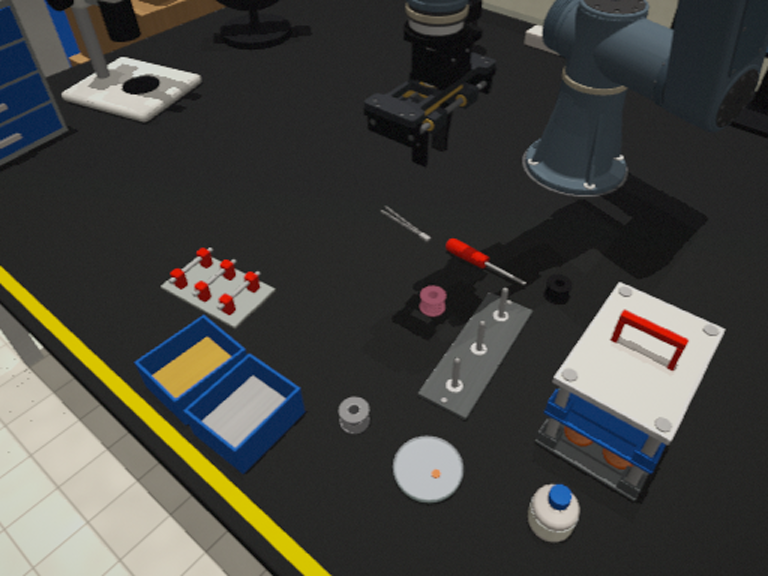

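```bash
python3 -c "
from h import *
print(robot.hand_in())"
```

```text
the job is handed in; nothing more can be done
None
```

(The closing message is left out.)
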